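# Set up a carton row in the strapping jig

## Robot

A 6-joint arm with a two-finger parallel gripper is mounted at the origin on a cart in front of the work surface, level with it; the furniture and walls round the work are solid. World frame = base frame: x ahead of the robot, y to its left, z up, the work surface at z = 0. Lengths are in m, angles in rad, forces in N, time in s.
With the tool pointing down it reaches from about 0.35 to 0.975 m from the base axis. Payload 17.4 kg.
Tool frame: the origin (TCP) lies midway between the tips of the shut fingers; the grasp point (between the pads) lies 19 mm behind it; x points along the fingers, z is the direction in which the jaws open and shut, and the axes are right-handed (so a half turn about x gives the same grasp; the last joint's range is limited). The gripper opens to 85 mm and grips with 20 to 120 N. Pads are 22 mm wide; open, the fingers measure 114 mm over their backs; the gripper's body (76 mm by 85 mm) begins 54 mm behind the grasp point. The pads swing forward as they close: fully open they stand 13 mm farther back than shut.
Start: joints at [1.311, 0.116, 1.442, -0, 1.584, -0.038], TCP at [0.148, 0.658, 0.194] pointing down, gripper open.
Joint ranges: [-2.83, 2.83], [-0.83, 2.19], [0.07, 2.5], [-1.14, 4.28], [0.01, 3], [-2.97, 2.97]. Speed limits (rad/s): [1.89, 1.89, 2.22, 3.14, 3.14, 3.14].

## Interface

Orientations are given as [roll, pitch, yaw] about the fixed x, y, z axes, in that order (R = Rz(yaw) Ry(pitch) Rx(roll)).
In Python, from plant import sense, get_image, calibration, order gives the robot as it stands. The module is installed in compiled form; this text tells all that it offers.
- The arm moves only by the shell command python3 -m handwheel 'ROWS'. ROWS is JSON, a list of rows, each a list of 7 numbers: the shift along the tool's x, y, z in units of 50 mm (1.0 is 50 mm), then the turn, a rotation vector about the tool's x, y, z in units of 10 degrees (1.0 is 10 degrees), then the closure, from 0 (fully open) to 1 (shut). In form: [[dx, dy, dz, rx, ry, rz, grip], ...]. A call has 1 to 5 rows; each row shifts and turns the pose as measured when the row begins, along the tool's axes as they then stand; what a row does not reach is not made up. A row lasts 1/8 s, in which the tool goes at most 62.5 mm and 10.7 degrees, less where a joint would pass 70% of its speed; a pose out of reach is approached as far as the arm can. A call is refused whole if a number of a shift passes 1 or a number of a turn 1, either way. A call with a gripper value outside its range is refused whole. The fingers move at their own pace and stop on an object; the grip force is fixed at half the most. Time passes only in rows, so rows that do not move let the fingers close. It gives the time, the measured TCP pose, the force and the opening at its end, in the units of the state.
- sense(): the state, without advancing time (a new reading comes with each control period).
- get_image(name): name is "scene" or "top" or "wrist"; returns (picture, depth): 400x640x3 uint8, red, green, blue; 400x640 float32, m along the optical axis (not along the pixel's ray), 0 where there is no reading.
- calibration(name): a dict with "camera_matrix" (3x3 intrinsics, pixels), "cam_to_world" (4x4, takes a point from camera to world coordinates). Camera axes: x right, y up, looking along -z (the intrinsics and any distortion apply to the point x, -y, -z); pixel columns grow to the right and rows downward; lengths in m; the calibration is good to about 2 mm. A picture is of the moment at which its call begins: read the wrist's pose just before it. calibration takes no time and is no camera call; for the wrist camera it gives the pose at the moment of the call.
- order.sign_off(): hands the job in, once; it reports no verdict.
The state is a dict: "time_s": time; "q": joint angles; "dq": joint speeds; "effort": joint torques, N m; "tcp_pos": TCP position; "tcp_rot": TCP orientation; "ft_force": force on the tool from outside, world axes, zero at the start; "torque": the same for the moment, N m; "opening": finger opening in m.
Only numpy, scipy, OpenCV 4.12 (cv2) and the standard library are available. Lean on these libraries where they do the work, as an engineer would, in place of code of your own. Each camera call takes 0.05 s, during which the arm holds its last target.

## Task

Get the loose cartons ready for strapping: swing the jig's orange clamp handle open, lift the hold-down foot well clear, and stand every carton on the jig's floor in one row against the end wall, label up, long side along the jig. Then squeeze the red release lever, slide the fence up to the row, to the notch for that number of cartons, and let the lever spring back into the notch. Finally push the foot down until it rests on the carton under it and swing the clamp handle fully shut; leave the other things on the table where they are.

Things in the scene. Friction and masses are not known exactly. Their poses are not given: they have to be found in the camera images.
- jig: Fixed grey strapping jig, plate 165 x 452 x 12 mm (x -115..50, y -190..262 mm); origin on the table under the lane's centre line, y along the row. Its top (lane floor) is at z = 12 mm. End wall: inner face y = -170 mm, 55 mm above the floor. Guide strips 10 mm high leave a lane 72 mm wide. Notched steel rail at x = -95 mm, a notch per number of cartons (1 to 4 yellow dots).
- slot1 (a point): Point on the lane floor where the first carton's underside centre belongs, 43 mm from the end wall (the row may have 3 mm of slack either way). Fixed to the jig.
- slot2 (a point): Same for the second carton, 80 mm further from the wall.
- slot3 (a point): Same for the third carton (used only if there are three), 80 mm further.
- fence (a joint): Slide of the fence carriage, m: 0 = notch for 4 cartons (start; face 326 mm from the end wall), grows towards the wall (jig -y): 0.080 = notch for 3, 0.160 for 2, 0.240 for 1. Held by the lever's tooth (2 mm play) unless the lever is squeezed; then slides with about 2 N and stays where left. The right notch leaves the row 6 mm of slack. The fence may push cartons along.
- fence_face (a point): Middle of the lower edge of the fence's face, on the lane floor; moves with the fence. The fence plate is 90 mm wide, its top 55 mm above the lane floor.
- lever (a joint): Red release lever, rad: 0 = let go (tooth in notch), 0.30 = fully squeezed; free to slide from about 0.22, about 0.17 = tooth riding on the rail between notches. Spring: 4 N to start, 8 N fully squeezed at the grip.
- squeeze_grip (a point): Point on the fence carriage, 100 mm above the table, between the fixed black post (outer face 24 mm to jig -y, 24 mm wide) and the red lever (22 mm wide, outer face 20.5 mm to +y let go, 1 mm squeezed; hinge 70 mm below). Both end 20 mm above this point. Pinch the two together along the jig's y: 44 mm over both, about 25 squeezed. Beside them nothing is within 60 mm below.
- foot (a joint): Height of the hold-down foot, m: 0 = fully raised (pad 92 mm above the lane floor), grows as it goes down, 0.072 = lowest. 0.032 = pad touching the top of a carton. Friction 4 N: it stays where left. The shut clamp grips the rod (some 10 N more to move it).
- foot_knob (a point): Centre of the round black knob (28 mm diameter, 24 mm high) on top of the foot's rod, to pull up or push down; moves with the foot. 185 mm above the table when raised. The carriage below it is 75 mm high, the clamp handle's arm 88 mm.
- foot_pad (a point): Centre of the underside of the foot's pad (28 mm diameter), which sticks out 22 mm (its centre) in front of the fence's face over the lane.
- clamp (a joint): Quarter-turn orange clamp handle, rad: 0 = shut (points along the jig's +y), 1.571 = open (points along the jig's +x, away from the robot); turns about the vertical at clamp_pivot, clockwise from above to open. Takes about 3 N at the post and stays where left.
- clamp_post (a point): Point 15 mm below the top of the upright post (16 mm diameter, top 135 mm above the table, lower end 88 mm above the table) at the end of the clamp handle; 65 mm from the pivot. Moves with the handle.
- clamp_pivot (a point): Point on the vertical turning axis of the clamp handle, at the same height as clamp_post; moves with the fence. The foot's rod stands 36 mm from it towards jig -y.
- pack_1: Brown cardboard carton with a pale tape strip and a white label on top, 56 (x) x 80 (y) x 60 mm high, 0.25 kg; origin at the centre of its underside. All four look alike; two or three are present.
- pack_2: Brown cardboard carton with a pale tape strip and a white label on top, 56 (x) x 80 (y) x 60 mm high, 0.25 kg; origin at the centre of its underside. All four look alike; two or three are present.
- pack_3: Brown cardboard carton with a pale tape strip and a white label on top, 56 (x) x 80 (y) x 60 mm high, 0.25 kg; origin at the centre of its underside. All four look alike; two or three are present.
- pack_4: Brown cardboard carton with a pale tape strip and a white label on top, 56 (x) x 80 (y) x 60 mm high, 0.25 kg; origin at the centre of its underside. All four look alike; two or three are present.
- stapler: Black stapler, 146 mm long, on the table (leave alone).
- tape_roll: Pale roll of tape, 94 mm diameter, 25 mm high, lying in front of the jig (leave alone).

How it is judged:
On the way, in this order (a step that is already met when the one before it is completed fails the run):
1. the clamp handle is swung open (value of joint clamp above 1.25 rad), for 0.2 s.
2. the foot is lifted at least 12 mm higher than a carton (value of joint foot below 0.02 m), for 0.2 s.
3. every carton stands in the lane (x of pack_1 in the frame of jig between -0.013 and 0.013 m and z of pack_1 in the frame of jig between 0.008 and 0.017 m and y of pack_1 in the frame of jig between -0.14 and 0.115 m and angle between each of pack_1, pack_2, pack_3, pack_4's own z axis and vertical below 0.12 rad and angle between the y axis of each of pack_1, pack_2, pack_3, pack_4 and the y axis of jig, either way round below 0.2 rad and x of pack_2 in the frame of jig between -0.013 and 0.013 m and z of pack_2 in the frame of jig between 0.008 and 0.017 m and y of pack_2 in the frame of jig between -0.14 and 0.115 m and x of pack_3 in the frame of jig between -0.013 and 0.013 m and z of pack_3 in the frame of jig between 0.008 and 0.017 m and y of pack_3 in the frame of jig between -0.14 and 0.115 m and x of pack_4 in the frame of jig between -0.013 and 0.013 m and z of pack_4 in the frame of jig between 0.008 and 0.017 m and y of pack_4 in the frame of jig between -0.14 and 0.115 m), for 0.2 s.
4. the fence is in the notch that closes the row and the lever is let go (all of step 3 and distance between any of pack_1, pack_2, pack_3, pack_4 and slot1 below 0.016 m and distance between any of pack_1, pack_2, pack_3, pack_4 and slot2 below 0.016 m and (value of joint fence between 0.155 and 0.165 m or (value of joint fence between 0.075 and 0.085 m and distance between any of pack_1, pack_2, pack_3, pack_4 and slot3 below 0.016 m)) and value of joint lever below 0.07 rad), for 0.2 s.
5. the foot is down on a carton (value of joint foot above 0.0295 m), for 0.2 s.
6. the clamp handle is shut (value of joint clamp below 0.2 rad), for 0.2 s.
At the end, for the whole second after the job is handed in: Every carton upright in the lane (13 mm, 0.2 rad), within 16 mm of slot1, slot2 (and slot3 if three), at rest; fence within 5 mm of the notch for that number, lever let go (under 0.07 rad); foot within 2.5 mm of the carton top; clamp within 0.2 rad of shut (all of step 4 and value of joint foot above 0.0295 m and value of joint clamp below 0.2 rad and linear speed of each of pack_1, pack_2, pack_3, pack_4 below 0.02 m/s); the robot touches nothing.
It fails at once if the stapler is pushed more than 4 cm away (distance of stapler from where it was at the start of the episode above 0.04 m).
It fails at once if the tape roll is pushed more than 4 cm away (distance of tape_roll from where it was at the start of the episode above 0.04 m).
Of pack_1, pack_2, pack_3, pack_4 only 2 to 3 are there at a start; the rules pass over those that are not, and their reading is None.
At some moment in a run one of pack_1, pack_2, pack_3, pack_4 may be knocked a few centimetres aside while the robot is not near it.
Once in a run the grip may slacken for a moment while it holds something.
It also fails if it takes over 210 s, if anything falls off the work surface, if the arm or the gripper's body presses on something with over 40 N, if the wrist force passes 120 N, or if a joint passes its speed limit or range.

## Working session

There is one attempt and no reset: what is moved stays moved. The work goes in short steps, Python scripts to look and compute and a shell command to move; the robot and the scene stay as the last step left them, time stands still between calls to the robot, and variables do not carry over. Pictures are saved under pics/ and viewed, and the job is handed in when it is done.

```bash
mkdir -p pics; ls; cat > h.py <<'E'
import numpy as np, cv2
from plant import sense, get_image, calibration, order
def save(name,fn):
    p,d=get_image(name); cv2.imwrite('pics/'+fn,p[:,:,::-1]); np.savez('pics/'+fn+'.npz',p=p,d=d,K=calibration(name)['camera_matrix'],T=calibration(name)['cam_to_world']); return p,d
def pt(K,T,u,v,d):
    c=np.array([(u-K[0,2])/K[0,0]*d,-(v-K[1,2])/K[1,1]*d,-d,1]); return (T@c)[:3]
def ray(K,T,u,v,z):
    a=pt(K,T,u,v,1.0);o=T[:3,3];s=(z-o[2])/(a[2]-o[2]);return o+s*(a-o)
def cloud(K,T,d):
    v,u=np.mgrid[:d.shape[0],:d.shape[1]]
    c=np.stack([(u-K[0,2])/K[0,0]*d,-(v-K[1,2])/K[1,1]*d,-d,np.ones_like(d)],-1)
    return (c@T.T)[...,:3]
def load(fn):
    z=np.load('pics/'+fn+'.npz'); return z['p'],z['d'],z['K'],z['T']
E
python3 - <<'E'
from h import *
print(sense())
for n in ('scene','top','wrist'):
    save(n,n+'0.png'); c=calibration(n); print(n,c)
E
```

```text
pics
{'time_s': 0.0, 'q': array([ 1.31121525e+00,  1.16501752e-01,  1.44225348e+00, -1.83378913e-05,
        1.58399488e+00, -3.77995018e-02]), 'dq': array([ 0.00014218,  0.00019555, -0.00205417,  0.00094748,  0.00109053,
        0.0005979 ]), 'effort': array([ 1.14393039e-03, -7.31974840e+01, -6.32496643e+01, -6.53588032e-06,
        6.13283162e-03, -1.16760268e-05]), 'tcp_pos': array([0.14843441, 0.65824509, 0.19355888]), 'tcp_rot': array([ 3.11963396,  1.56963873, -1.81453683]), 'ft_force': array([ 0.7009596 ,  0.43021374, -0.31183365]), 'torque': array([0.02814342, 0.03391998, 0.04824144]), 'opening': 0.08531870057684802}
scene {'camera_matrix': array([[473.30346589,   0.        , 314.23795742],
       [  0.        , 473.30346589, 197.42596184],
       [  0.        ,   0.        ,   1.        ]]), 'cam_to_world': array([[ 0.88097912,  0.27014362, -0.3884562 , -0.14140912],
       [-0.47315193,  0.50601179, -0.72116525, -1.19089831],
       [ 0.00174523,  0.81913033,  0.5736048 ,  1.06551994],
       [ 0.        ,  0.        ,  0.        ,  1.        ]])}
top {'camera_matrix': arr
[... 250 characters left out ...]
 0.06997629, -0.01950385, -0.00436394],
       [-0.00475847,  0.204978  ,  0.97875501,  1.60945429],
       [ 0.        ,  0.        ,  0.        ,  1.        ]])}
wrist {'camera_matrix': array([[352.8676133 ,   0.        , 316.89867596],
       [  0.        , 352.8676133 , 200.59712264],
       [  0.        ,   0.        ,   1.        ]]), 'cam_to_world': array([[ 2.19449548e-01, -9.25769598e-01, -3.07883983e-01,
         7.10115411e-02],
       [ 9.75623768e-01,  2.08107038e-01,  6.96399539e-02,
         6.76951762e-01],
       [-3.97728337e-04, -3.15661388e-01,  9.48871819e-01,
         3.73747826e-01],
       [ 0.00000000e+00,  0.00000000e+00,  0.00000000e+00,
         1.00000000e+00]])}
```

View pics/scene0.png

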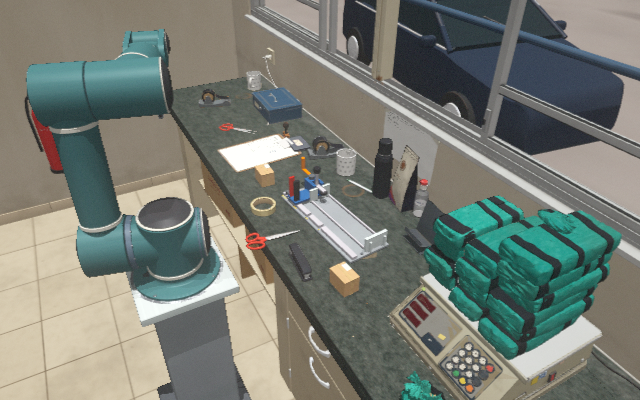

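View pics/top0.png

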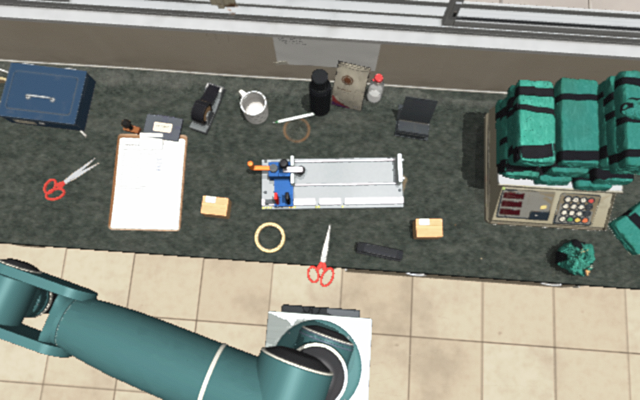

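View pics/wrist0.png

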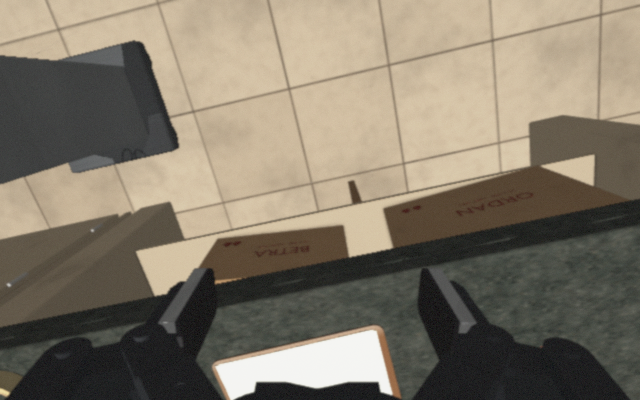

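The top view shows the jig at px (262–405, 155–210), with its fence carriage at the left end. Cartons are at (215,206) and (428,229), the tape roll at (270,237) and the stapler at (379,251). I'll zoom in for detail.

```bash
python3 - <<'E'
from h import *
p,d,K,T=load('top0.png')
c=p[140:265,180:460][:,:,::-1]
cv2.imwrite('pics/z1.png',cv2.resize(c,None,fx=2.85,fy=2.85,interpolation=cv2.INTER_CUBIC))
p2,d2,K2,T2=load('scene0.png')
c=p2[130:300,230:400][:,:,::-1]
cv2.imwrite('pics/z2.png',cv2.resize(c,None,fx=3.5,fy=3.5,interpolation=cv2.INTER_CUBIC))
X=cloud(K,T,d)
for u,v in [(215,206),(428,229),(270,160),(395,180),(330,172),(384,251),(257,231),(430,180)]: print(u,v,X[v,u].round(3))
E
```

```text
215 206 [0.453 0.344 0.058]
428 229 [ 0.428 -0.314  0.062]
270 160 [0.626 0.194 0.01 ]
395 180 [ 0.588 -0.213  0.011]
330 172 [ 0.6   -0.003  0.008]
384 251 [ 0.354 -0.186  0.037]
257 231 [0.39  0.212 0.024]
430 180 [ 0.597 -0.327  0.004]
```

View pics/z1.png

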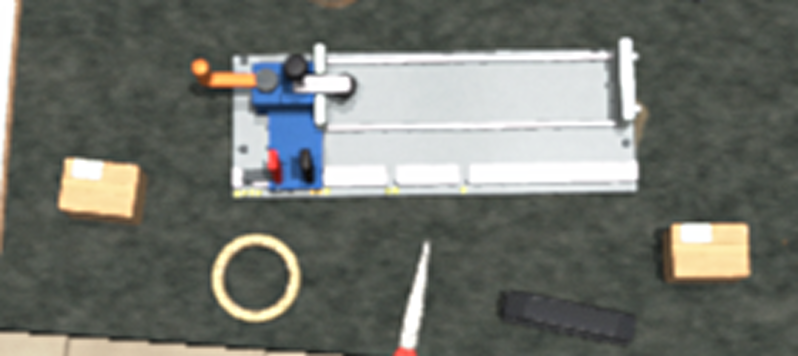

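View pics/z2.png

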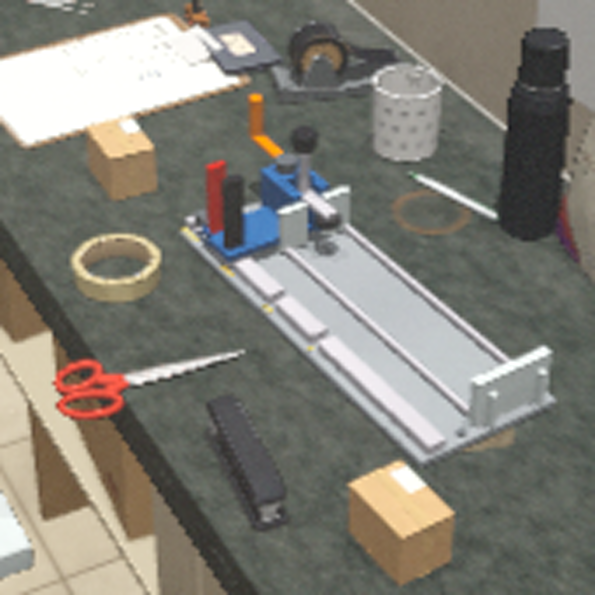

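Both cartons stand label up. I'll measure the jig and carton poses from the top view.

```bash
python3 - <<'E'
from h import *
p,d,K,T=load('top0.png')
X=cloud(K,T,d)
# plate corners
cs={'BL':(234,195),'BR':(637,191),'TR':(637,52),'TL':(234,57)}
for k,(a,b) in cs.items():
    print(k, ray(K,T,a/2.85+180-.3,b/2.85+140-.3,0.012).round(4))
hsv=cv2.cvtColor(p,cv2.COLOR_RGB2HSV)
# carton tops
for (u0,v0,u1,v1) in [(195,190,235,222),(408,212,450,246)]:
    m=np.zeros(p.shape[:2],np.uint8)
    box=(X[...,2]>0.045)&(X[...,2]<0.075)&((hsv[...,1]>60)|(hsv[...,2]>190))
    m[v0:v1,u0:u1]=box[v0:v1,u0:u1]
    vs,us=np.nonzero(m)
    P=np.array([ray(K,T,u,v,0.06)[:2] for u,v in zip(us,vs)])
    r=cv2.minAreaRect((P*1000).astype(np.float32)); print(len(us),r)
# colored parts
def blob(mask,z,name):
    n,l,s,c=cv2.connectedComponentsWithStats(mask.astype(np.uint8))
    for i in range(1,n):
        if s[i,4]>8: 
            q=X[l==i]; print(name,s[i],c[i].round(1),ray(K,T,*c[i],z).round(4), np.median(q,0).round(3), q[:,2].max().round(3))
R=np.zeros(p.shape[:2],bool);R[140:215,240:420]=1
h,s,v=hsv[...,0],hsv[...,1],hsv[...,2]
blob(R&(h>5)&(h<18)&(s>150)&(v>120),.135,'orange')
blob(R&((h<4)|(h>174))&(s>150),.12,'red')
blob(R&(h>20)&(h<35)&(s>100),.012,'yellow')
blob(R&(h>100)&(h<125)&(s>120),.075,'blue')
blob(R&(v<45),.19,'black')
E
```

```text
BL [0.4653 0.205  0.012 ]
BR [ 0.502 -0.243  0.012]
TR [ 0.6629 -0.2368  0.012 ]
TL [0.6244 0.2202 0.012 ]
484 ((453.9708251953125, 344.8772277832031), (83.39696502685547, 57.35320281982422), 87.49909973144531)
487 ((431.88397216796875, -314.88604736328125), (55.47054672241211, 82.14806365966797), 4.112346649169922)
orange [247 161  22  10  66] [255.3 166.4] [0.5683 0.2203 0.135 ] [0.578 0.231 0.088] 0.139
red [274 193   4  11  27] [275.9 197.8] [0.4803 0.1519 0.12  ] [0.481 0.153 0.115] 0.125
blue [269 162  24  45 582] [281.8 185.1] [0.5304 0.1422 0.075 ] [0.541 0.145 0.037] 1.609
black [280 165   8   3  11] [283.1 166.2] [0.5603 0.1323 0.19  ] [0.573 0.138 0.139] 0.144
black [252 171   9   1   9] [256. 171.] [0.5405 0.2086 0.19  ] [ 0.588  0.237 -0.001] 0.006
black [286 199   4   5  15] [287.7 200.5] [0.4609 0.1104 0.19  ] [0.479 0.118 0.084] 0.125
```

```bash
cat >> h.py <<'E'
from scipy.spatial.transform import Rotation as Ro
def rot(s): return Ro.from_euler('xyz',s['tcp_rot']).as_matrix()
YAW=0.083; ORG=np.array([0.599,-0.047])
def jig2w(x,y): 
    c,s=np.cos(YAW),np.sin(YAW); return ORG+np.array([c*x-s*y,s*x+c*y])
def w2jig(P):
    c,s=np.cos(YAW),np.sin(YAW); q=np.asarray(P)[:2]-ORG; return np.array([c*q[0]+s*q[1],-s*q[0]+c*q[1]])
def goal(pos,jaw=None,verbose=1):
    """pos world TCP target; jaw = world yaw of tool z axis (mod pi); tool x down"""
    s=sense();R=rot(s)
    if jaw is None:
        Rt=R
    else:
        best=None
        for k in (0,np.pi):
            z=np.array([np.cos(jaw+k),np.sin(jaw+k),0]);x=np.array([0,0,-1.]);y=np.cross(z,x)
            M=np.stack([x,y,z],1);a=Ro.from_matrix(R.T@M).magnitude()
            if best is None or a<best[0]: best=(a,M)
        Rt=best[1]
    d=R.T@(np.asarray(pos)-s['tcp_pos'])/0.05
    r=np.degrees(Ro.from_matrix(R.T@Rt).as_rotvec())/10
    print('tcp',s['tcp_pos'].round(4),'shift',d.round(2),'turn',r.round(2),'t',round(s['time_s'],2),'q6',s['q'][5].round(2),'open',round(s['opening'],4),'F',s['ft_force'].round(1))
    return d,r
E
python3 - <<'E'
from h import *
s=sense(); print(rot(s).round(3))
print('post guess', jig2w(0,0.22), w2jig([.568,.22]), w2jig([.4803,.1519]),w2jig([.573,.138]))
goal([0.50,0.20,0.35],YAW)
goal([0.50,0.20,0.35],YAW+np.pi/2)
E
```

```text
[[-0.    -0.976  0.22 ]
 [-0.001  0.22   0.976]
 [-1.     0.    -0.001]]
post guess [0.58076096 0.17224264] [-0.00875772  0.26865089] [-0.10180162  0.20805607] [-0.01057312  0.18651866]
tcp [0.1485 0.6583 0.1937] shift [-3.12 -8.87 -7.4 ] turn [ 7.25 -0.    0.  ] t 0.15 q6 -0.04 open 0.0852 F [-0.5 -0.  -0.9]
tcp [0.1485 0.6583 0.1937] shift [-3.12 -8.87 -7.4 ] turn [-1.75 -0.01 -0.  ] t 0.15 q6 -0.04 open 0.0852 F [-0.5 -0.  -0.9]
```

```bash
python3 -m handwheel '[[-1,-0.5,-0.4,0,0,0,0],[-1,-0.5,-0.4,0,0,0,0],[-0.5,-0.8,-0.7,0,0,0,0],[-0.3,-0.8,-0.8,0,0,0,0],[0,-0.9,-0.8,0,0,0,0]]'; python3 -m handwheel '[[0,-0.9,-0.8,-0.6,0,0,0],[0,-0.9,-0.8,-0.6,0,0,0],[0,-0.9,-0.8,-0.6,0,0,0],[0,-0.6,-0.8,0,0,0,0],[0,-0.6,-0.6,0,0,0,0]]'; python3 -c "
from h import *
goal([0.45,0.19,0.35],YAW+np.pi/2)"
```

```text
time_s: 0.78
tcp_pos: [0.2866, 0.4654, 0.3357]
tcp_rot: [-3.086, 1.565, -1.732]
ft_force: [0.8, 0.4, -0.1]
opening: 0.0852
time_s: 1.4
tcp_pos: [0.4787, 0.2599, 0.3373]
tcp_rot: [-3.122, 1.566, -1.443]
ft_force: [0.5, -0.4, 0.0]
opening: 0.0855
tcp [0.4787 0.2599 0.3373] shift [-0.25  0.72 -1.33] turn [ 0.14 -0.03  0.  ] t 1.4 q6 -1.23 open 0.0855 F [ 0.5 -0.4  0. ]
```

```bash
python3 -m handwheel '[[-0.2,0.4,-0.7,0.1,0,0,0],[0,0.3,-0.7,0,0,0,0],[0,0,0,0,0,0,0],[0,0,0,0,0,0,0]]'; python3 -c "
from h import *
goal([0.45,0.19,0.35],YAW+np.pi/2)
save('wrist','w1.png')"
```

```text
time_s: 1.9
tcp_pos: [0.4519, 0.1826, 0.346]
tcp_rot: [2.714, 1.564, -1.913]
ft_force: [0.5, 1.1, -0.3]
opening: 0.0853
tcp [0.4519 0.1826 0.346 ] shift [-0.08  0.03  0.15] turn [ 0.01 -0.03 -0.02] t 1.9 q6 -1.32 open 0.0853 F [ 0.5  1.1 -0.3]
```

View pics/w1.png

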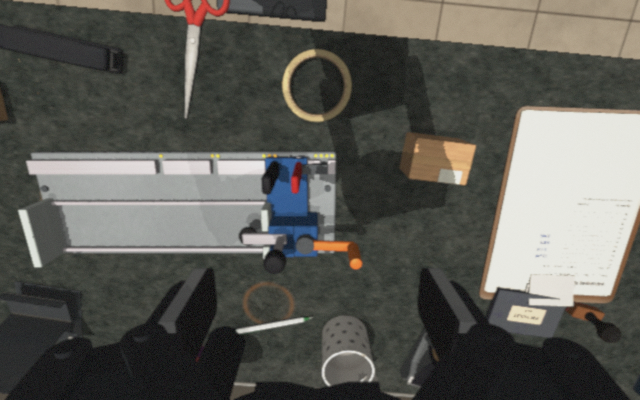

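The wrist view shows the whole jig. The orange post top is at (356,263), the pivot bolt at (306,243), the knob at (273,262), the red lever at (297,178) and the black post at (269,180). I'll cast rays to each at its known height.

```bash
python3 - <<'E'
from h import *
p,d,K,T=load('w1.png')
X=cloud(K,T,d)
c=p[140:280,220:380][:,:,::-1]
cv2.imwrite('pics/z3.png',cv2.resize(c,None,fx=4.2,fy=4.2,interpolation=cv2.INTER_CUBIC))
c=p[140:280,10:170][:,:,::-1]
cv2.imwrite('pics/z4.png',cv2.resize(c,None,fx=4.2,fy=4.2,interpolation=cv2.INTER_CUBIC))
for u,v in [(356,263),(306,243),(273,260),(297,172),(269,172),(248,238)]: print(u,v,X[v-1:v+2,u-1:u+2].reshape(-1,3).round(3)[[0,4,8]])
# plate corners rays z=.012
for u,v in [(335,153),(33,153),(335,250),(38,203)]: 
    r=ray(K,T,u,v,.012); print(u,v,r.round(4),w2jig(r).round(4))
E
```

```text
356 263 [[0.577 0.24  0.136]
 [0.579 0.242 0.134]
 [0.58  0.243 0.135]]
306 243 [[0.578 0.177 0.088]
 [0.579 0.178 0.089]
 [0.58  0.18  0.09 ]]
273 260 [[0.578 0.139 0.143]
 [0.58  0.14  0.143]
 [0.581 0.141 0.143]]
297 172 [[0.478 0.158 0.097]
 [0.479 0.159 0.098]
 [0.48  0.161 0.1  ]]
269 172 [[0.48  0.124 0.1  ]
 [0.48  0.125 0.104]
 [0.481 0.127 0.107]]
248 238 [[0.587 0.094 0.067]
 [0.588 0.096 0.069]
 [0.589 0.097 0.069]]
335 153 [0.4667 0.2095 0.012 ] [-0.1106  0.2666]
33 153 [ 0.5056 -0.2344  0.012 ] [-0.1086 -0.179 ]
335 250 [0.6232 0.2256 0.012 ] [0.0467 0.2696]
38 203 [ 0.5842 -0.2396  0.012 ] [-0.0307 -0.1907]
```

View pics/z3.png

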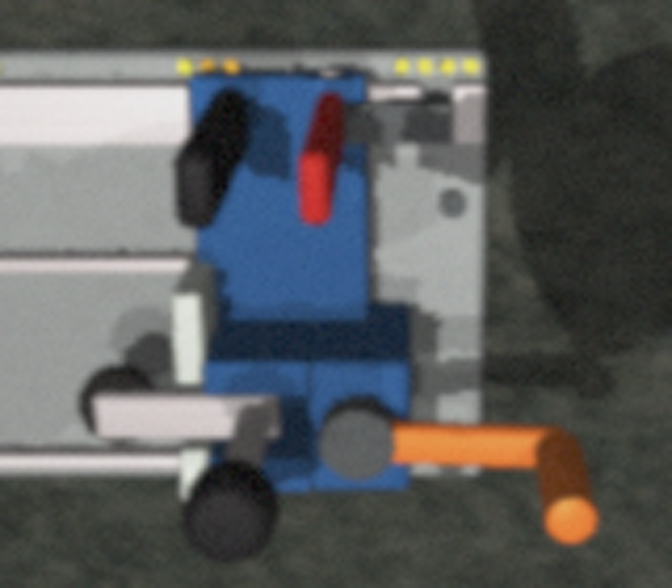

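View pics/z4.png

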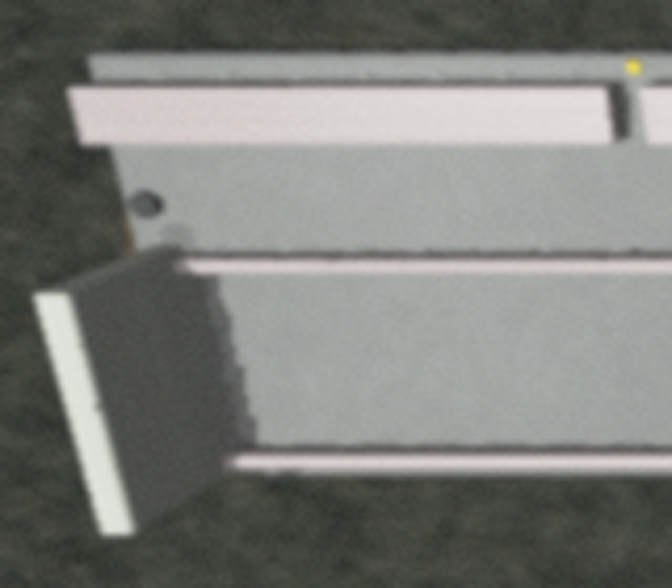

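```bash
python3 - <<'E'
from h import *
p,d,K,T=load('w1.png')
q=lambda a,b:(220+(a+.5)/4.2-.5,140+(b+.5)/4.2-.5)
for n,a,b,z in [('post',571,520,.135),('pivot',358,440,.090),('knob',231,512,.144),('redtop',315,180,.12),('redlow',325,110,.06),('blackTop',200,180,.12),
  ('notch4',440,66,.012),('c',484,54,.012),('c2',484,475,.012),('c3',484,200,.012)]:
    r=ray(K,T,*q(a,b),z); print(n,r.round(4),w2jig(r).round(4))
q=lambda a,b:(10+(a+.5)/4.2-.5,140+(b+.5)/4.2-.5)
for n,a,b,z in [('cBL',91,55,.012),('cL2',133,250,.012),('strip1 out',700-30,462,.022),('strip2in',400,275,.022),('strip1 in',400,453,.022),('wallTL',36,294,.067),('wallBL',102,535,.067),('wallTR',68,294,.067),('wallBR',133,535,.067)]:
    r=ray(K,T,*q(a,b),z); print(n,r.round(4),w2jig(r).round(4))
E
```

```text
post [0.5794 0.2413 0.135 ] [0.0044 0.289 ]
pivot [0.5805 0.1767 0.09  ] [1.000e-04 2.244e-01]
knob [0.5808 0.142  0.144 ] [-0.0024  0.1899]
redtop [0.4865 0.1584 0.12  ] [-0.0951  0.2141]
redlow [0.4797 0.1573 0.06  ] [-0.1019  0.2134]
blackTop [0.4894 0.1259 0.12  ] [-0.0949  0.1814]
notch4 [0.4715 0.1943 0.012 ] [-0.1071  0.251 ]
c [0.4659 0.2092 0.012 ] [-0.1114  0.2663]
c2 [0.628  0.2258 0.012 ] [0.0515 0.2695]
c3 [0.5187 0.2146 0.012 ] [-0.0583  0.2674]
cBL [ 0.5054 -0.2369  0.012 ] [-0.1091 -0.1815]
cL2 [ 0.5774 -0.2335  0.012 ] [-0.037  -0.1841]
strip1 out [ 0.641  -0.0366  0.022 ] [0.0427 0.0069]
strip2in [ 0.5746 -0.1306  0.022 ] [-0.0313 -0.0813]
strip1 in [ 0.6463 -0.1378  0.022 ] [ 0.0396 -0.0944]
wallTL [ 0.574  -0.2241  0.067 ] [-0.0396 -0.1744]
wallBL [ 0.6632 -0.217   0.067 ] [ 0.0499 -0.1748]
wallTR [ 0.573  -0.2135  0.067 ] [-0.0397 -0.1638]
wallBR [ 0.6622 -0.2062  0.067 ] [ 0.0498 -0.1639]
```

```bash
sed -i 's/^YAW=.*/YAW=0.09; ORG=np.array([0.6015,-0.0405])/' h.py; python3 -m handwheel '[[0.3,-0.5,0.2,1,0,0,0],[0.3,-0.5,0.2,1,0,0,0],[0.3,0,0,1,0,0,0],[0.3,0,0,1,0,0,0],[0,0,0,1,0,0,0]]';python3 -m handwheel '[[0,0,0,1,0,0,0],[0,0,0,1,0,0,0],[0,0,0,1,0,0,0],[0,0,0,1,0,0,0],[0,0,0,0,0,0,0]]'; python3 -c "
from h import *
goal([0.5794,0.2413,0.22],YAW)"
```

```text
time_s: 2.58
tcp_pos: [0.5036, 0.2072, 0.2821]
tcp_rot: [-2.955, 1.562, -2.192]
ft_force: [-0.4, 0.2, 0.2]
opening: 0.0851
time_s: 3.2
tcp_pos: [0.5037, 0.2118, 0.2794]
tcp_rot: [-2.47, 1.559, -2.422]
ft_force: [-0.0, -0.1, 0.8]
opening: 0.0855
tcp [0.5037 0.2118 0.2794] shift [1.17 0.53 1.55] turn [-0.24 -0.05  0.04] t 3.2 q6 0.31 open 0.0855 F [-0.  -0.1  0.8]
```

```bash
python3 -m handwheel '[[0.2,0.25,0.8,-0.2,0,0,0],[0.3,0.25,0.7,0,0,0,0],[0.4,0,0,0,0,0,0],[0,0,0,0,0,0,0]]'; python3 -c "
from h import *
goal([0.5794,0.2413,0.22],YAW)
save('wrist','w2.png')"
```

```text
time_s: 3.7
tcp_pos: [0.5781, 0.2443, 0.2316]
tcp_rot: [-2.546, 1.558, -2.442]
ft_force: [-0.3, -0.2, -0.4]
opening: 0.0854
tcp [0.5781 0.2443 0.2316] shift [ 0.23 -0.06  0.02] turn [ 0.08 -0.06  0.04] t 3.7 q6 0.26 open 0.0854 F [-0.3 -0.2 -0.4]
```

View pics/w2.png

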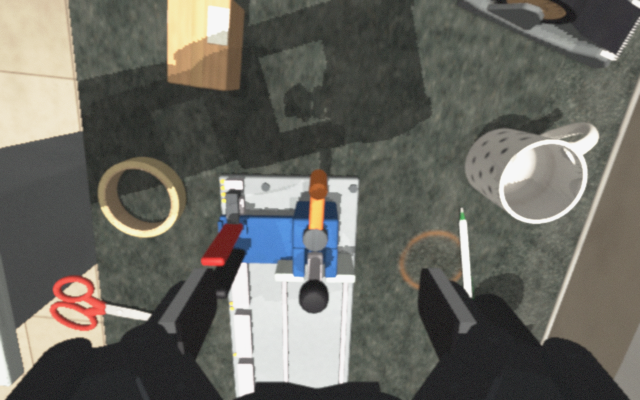

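The post top is at (319,179), the pivot at (316,239), the knob at (314,296) and the red lever tip at about (222,243).

```bash
python3 - <<'E'
from h import *
p,d,K,T=load('w2.png'); X=cloud(K,T,d)
h,s,v=cv2.split(cv2.cvtColor(p,cv2.COLOR_RGB2HSV))
m=((h>5)&(h<18)&(s>150)&(v>80)).astype(np.uint8); m[:160]=0;m[260:]=0
q=X[(m>0)&(X[...,2]>.125)&(X[...,2]<.15)]; print(len(q),q.mean(0).round(4), q.min(0).round(3),q.max(0).round(3))
print(w2jig(q.mean(0)))
for n,u,vv,z in [('pivot',316,238.5,.09),('post',319,178,.135),('knob',314,297,.144),('c',220,177,.012),('c2',359,178,.012)]:
    r=ray(K,T,u,vv,z); print(n,r.round(4),w2jig(r).round(4))
E
```

```text
287 [0.5801 0.2431 0.1352] [0.574 0.234 0.125] [0.587 0.249 0.138]
[0.00415165 0.2843449 ]
pivot [0.5849 0.1779 0.09  ] [0.0031 0.219 ]
post [0.5802 0.2526 0.135 ] [0.0051 0.2938]
knob [0.587  0.1462 0.144 ] [0.0023 0.1873]
c [0.4675 0.2085 0.012 ] [-0.1111  0.26  ]
c2 [0.6299 0.2245 0.012 ] [0.0521 0.2614]
```

```bash
sed -i 's/^YAW=.*/YAW=0.09; ORG=np.array([0.6035,-0.041])/' h.py; python3 -m handwheel '[[0.9,0,0,0.1,0,0,0],[0.9,0,0,0,0,0,0],[0.6,0,0,0,0,0,0],[0,0,0,0,0,0,0]]'; python3 -c "
from h import *
goal([0.580,0.2425,0.102],YAW)"
```

```text
time_s: 4.25
tcp_pos: [0.5773, 0.2438, 0.1162]
tcp_rot: [-1.783, 1.566, -1.692]
ft_force: [0.3, -0.2, 0.2]
opening: 0.0853
tcp [0.5773 0.2438 0.1162] shift [ 0.28 -0.03  0.05] turn [ 0.01 -0.01  0.03] t 4.25 q6 0.27 open 0.0853 F [ 0.3 -0.2  0.2]
```

```bash
python3 -m handwheel '[[0.28,0,0.05,0,0,0,0],[0,0,0,0,0,0,1],[0,0,0,0,0,0,1],[0,0,0,0,0,0,1],[0,0,0,0,0,0,1]]';python3 -m handwheel '[[0,0,0,0,0,0,1],[0,0,0,0,0,0,1],[0,0,0,0,0,0,1]]'; python3 -c "
from h import *
goal([0.580,0.2425,0.102],YAW)"
```

```text
time_s: 4.88
tcp_pos: [0.5817, 0.2448, 0.1075]
tcp_rot: [-0.423, 1.564, -0.331]
ft_force: [0.0, -0.3, 0.7]
opening: 0.0124
time_s: 5.25
tcp_pos: [0.5818, 0.2448, 0.1077]
tcp_rot: [-0.409, 1.564, -0.317]
ft_force: [-1.0, 0.1, -0.6]
opening: -0.0001
tcp [0.5818 0.2448 0.1077] shift [ 0.11 -0.04 -0.04] turn [0.01 0.03 0.01] t 5.25 q6 0.27 open -0.0001 F [-1.   0.1 -0.6]
```

```bash
python3 -c "
from h import *
save('wrist','w3.png');p,d=save('scene','s3.png')
cv2.imwrite('pics/s3z.png',cv2.resize(p[120:240,240:360,::-1],None,fx=5,fy=5,interpolation=2))"
```

```text
(no output)
```

View pics/w3.png

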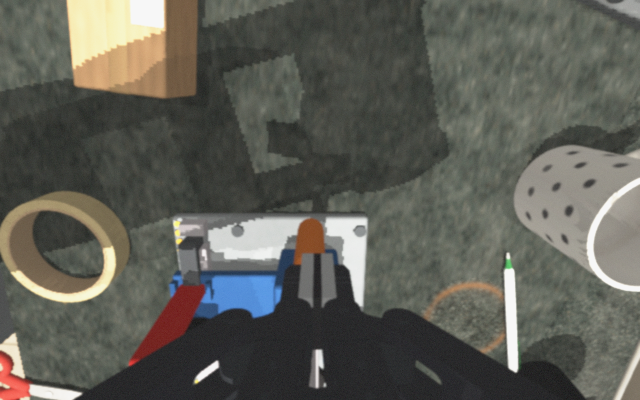

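View pics/s3z.png

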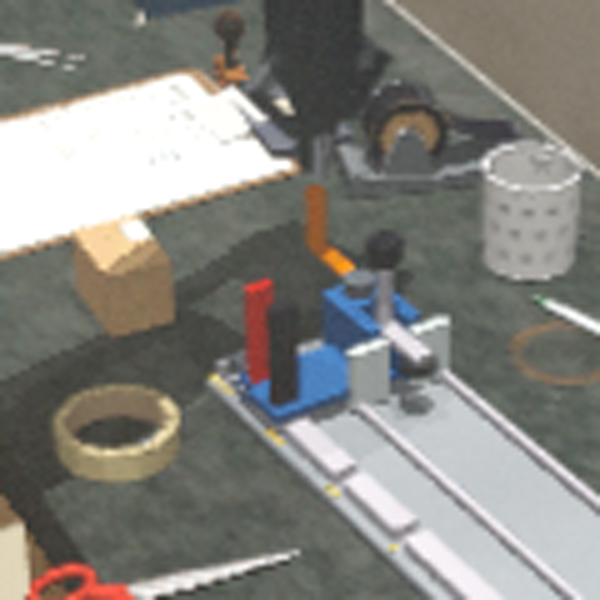

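```bash
python3 - <<'E'
from h import *
p,d,K,T=load('w3.png'); X=cloud(K,T,d)
s=sense()
def proj(P,K,T):
    c=np.linalg.inv(T)@np.append(P,1); return K[0,0]*c[0]/-c[2]+K[0,2], -K[1,1]*c[1]/-c[2]+K[1,2]
print('tcp',proj(s['tcp_pos'],K,T), 'post',proj([.58,.2425,.135],K,T))
for v in range(215,290,6): print(v,p[v,311],X[v,311].round(3), p[v,318],X[v,318].round(3))
p,d,K,T=load('s3.png'); X=cloud(K,T,d)
print('scene tcp',proj(s['tcp_pos'],K,T), 'post',proj([.58,.2425,.135],K,T))
for v in range(145,175,3): print(v,p[v,303],X[v,303].round(3),p[v,304],X[v,304].round(3))
E
```

```text
tcp (np.float64(313.585666032663), np.float64(237.8411613614149)) post (np.float64(309.3917530974154), np.float64(265.2664392924712))
215 [95 96 95] [0.581 0.221 0.009] [92 93 92] [0.587 0.221 0.009]
221 [134  76  38] [0.58  0.249 0.094] [126  88  69] [0.584 0.248 0.089]
227 [135  76  40] [0.58  0.249 0.102] [133  75  41] [0.584 0.248 0.099]
233 [137  75  39] [0.58  0.249 0.111] [135  78  40] [0.584 0.247 0.106]
239 [139  79  44] [0.58  0.249 0.118] [136  78  42] [0.584 0.248 0.116]
245 [135  75  37] [0.58  0.249 0.126] [134  75  42] [0.584 0.248 0.123]
251 [138  78  41] [0.58  0.249 0.132] [136  78  42] [0.584 0.248 0.129]
257 [115 116 114] [0.58  0.256 0.153] [36 36 36] [0.583 0.256 0.152]
263 [112 112 111] [0.58  0.256 0.158] [42 42 43] [0.583 0.256 0.158]
269 [113 112 111] [0.58  0.256 0.163] [39 40 40] [0.583 0.257 0.164]
275 [112 112 110] [0.58  0.256 0.168] [36 35 39] [0.583 0.257 0.168]
281 [110 111 110] [0.58  0.256 0.171] [40 40 39] [0.583 0.257 0.172]
287 [110 110 108] [0.58  0.256 0.176] [38 37 37] [0.582 0.257 0.177]
scene tcp (np.float64(303.1101603150284), np.float64(162.60223125956898)) post (np.float64(302.89202413651986), np.float64(156.95729658573907))
145 [62 65 63] [0.578 0.237 0.191] [60 63 62] [0.581 0.233 0.192]
148 [111 112 112] [0.578 0.236 0.179] [94 94 93] [0.582 0.236 0.177]
151 [113 115 115] [0.578 0.238 0.164] [103 104 103] [0.58  0.233 0.166]
154 [114 116 114] [0.578 0.237 0.151] [102 102 103] [-0.141 -1.191  1.066]
157 [139  89  57] [0.58  0.242 0.135] [127 100  76] [0.586 0.245 0.132]
160 [147  94  56] [0.575 0.231 0.129] [138  91  59] [0.579 0.23  0.128]
163 [147  91  52] [0.573 0.229 0.116] [135  88  54] [0.58  0.234 0.112]
166 [147  91  52] [0.575 0.233 0.1  ] [137  90  56] [0.58  0.234 0.098]
169 [144  88  52] [0.576 0.236 0.085] [142  89  52] [0.576 0.226 0.09 ]
172 [80 78 74] [0.624 0.331 0.004] [106  88  70] [ 0.635  0.343 -0.006]
```

```bash
python3 - <<'E'
from h import *
p,d,K,T=load('s3.png'); X=cloud(K,T,d)
cv2.imwrite('pics/s3y.png',cv2.resize(p[60:180,250:370,::-1],None,fx=5,fy=5,interpolation=2))
for v in range(95,160,5): print(v,p[v,303],X[v,303].round(3))
E
```

```text
95 [63 84 86] [0.541 0.159 0.43 ]
100 [60 79 84] [0.54  0.156 0.414]
105 [60 79 79] [0.542 0.16  0.393]
110 [57 76 78] [0.562 0.201 0.354]
115 [135 134 133] [0.571 0.218 0.325]
120 [55 59 59] [0.564 0.207 0.312]
125 [60 60 56] [0.565 0.208 0.291]
130 [62 63 62] [0.576 0.231 0.258]
135 [59 61 63] [0.574 0.227 0.24 ]
140 [60 63 59] [0.573 0.226 0.219]
145 [62 65 63] [0.578 0.237 0.191]
150 [116 116 117] [0.577 0.234 0.171]
155 [114 117 117] [0.578 0.238 0.147]
```

View pics/s3y.png

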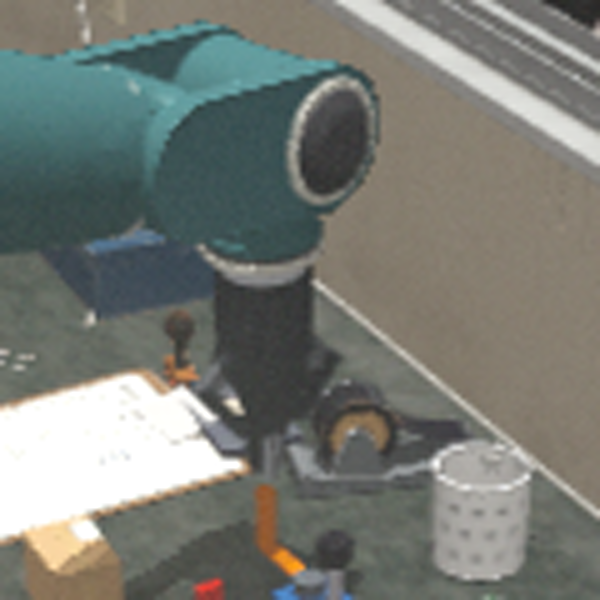

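```bash
python3 -m handwheel '[[0,0,0,0,0,0,0],[0,0,0,0,0,0,0],[0,0,0,0,0,0,0],[0,0,0,0,0,0,0],[0,0,0,0,0,0,0]]';python3 -m handwheel '[[0,0,0,0,0,0,0],[0.2,0,0,0,0,0,0],[0.2,0,0,0,0,0,0],[0,0,0,0,0,0,0]]'; python3 -c "
from h import *
goal([0.580,0.2425,0.08],YAW)
save('wrist','w4.png');p,d=save('scene','s4.png')
cv2.imwrite('pics/s4z.png',cv2.resize(p[80:200,250:370,::-1],None,fx=5,fy=5,interpolation=2))"
```

```text
time_s: 5.98
tcp_pos: [0.5817, 0.2447, 0.1076]
tcp_rot: [-0.422, 1.564, -0.329]
ft_force: [0.6, 0.1, 0.6]
opening: 0.0857
time_s: 6.48
tcp_pos: [0.5816, 0.2446, 0.0856]
tcp_rot: [-0.508, 1.565, -0.416]
ft_force: [0.4, -1.2, 0.2]
opening: 0.0852
tcp [0.5816 0.2446 0.0856] shift [ 0.11 -0.04 -0.04] turn [0.01 0.03 0.02] t 6.47 q6 0.27 open 0.0852 F [ 0.4 -1.2  0.2]
```

View pics/w4.png

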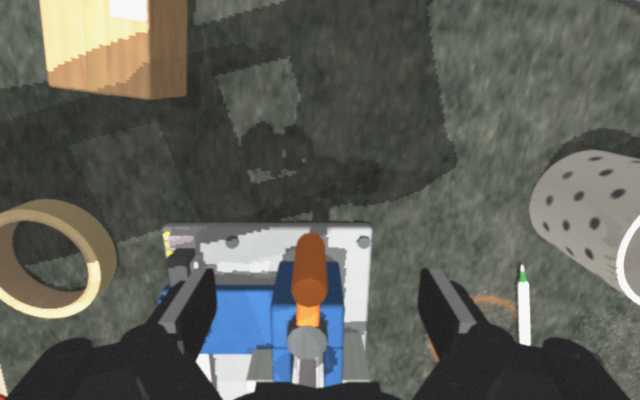

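View pics/s4z.png

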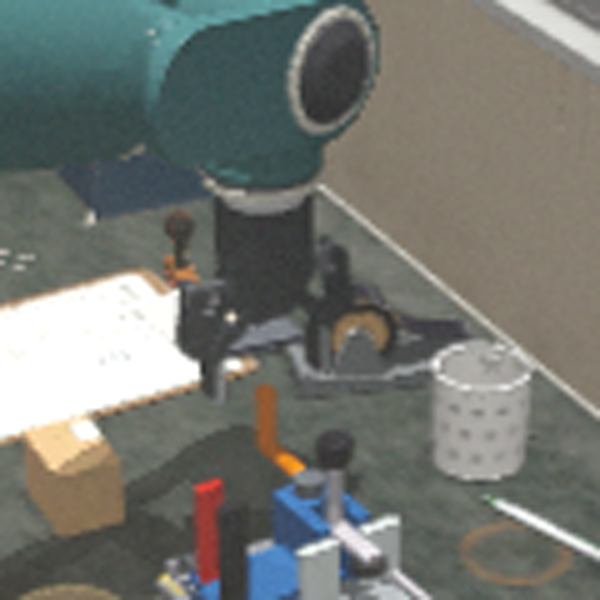

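```bash
python3 - <<'E'
from h import *
s=sense(); print(s['tcp_pos'],s['q'])
p,d,K,T=load('w4.png'); X=cloud(K,T,d)
for u,v in [(200,274),(205,274),(200,290),(430,274),(435,290),(310,270),(310,290),(308,340)]: print(u,v,p[v,u],X[v,u].round(3),d[v,u])
p,d,K,T=load('s4.png'); X=cloud(K,T,d)
for u,v in [(292,156),(292,152),(293,158),(292,148),(303,160),(303,165)]: print(u,v,p[v,u],X[v,u].round(3))
print(calibration('wrist')['cam_to_world'][:3,3]-s['tcp_pos'])
E
```

```text
[0.58199751 0.24476708 0.08666607] [ 0.35983298  0.06713916  1.66986989 -0.00416475  1.39911744  0.26830396]
200 274 [108 110 109] [0.537 0.252 0.145] 0.13687147
205 274 [37 35 35] [0.539 0.252 0.145] 0.13717732
200 290 [38 38 37] [0.54  0.251 0.154] 0.12918808
430 274 [59 57 58] [0.626 0.261 0.146] 0.13661805
435 290 [37 33 36] [0.625 0.26  0.155] 0.12791692
310 270 [133  73  34] [0.58 0.25 0.13] 0.15296775
310 290 [155  86  43] [0.581 0.242 0.134] 0.15195446
308 340 [147 152 153] [0.584 0.179 0.09 ] 0.21392441
292 156 [72 75 70] [0.529 0.233 0.158]
292 152 [67 70 68] [0.528 0.23  0.178]
293 158 [101 104 101] [0.53  0.228 0.151]
292 148 [68 66 67] [0.536 0.246 0.185]
303 160 [148  89  53] [0.577 0.236 0.126]
303 165 [146  90  51] [0.576 0.234 0.104]
[-0.00691243  0.08185418  0.17979097]
```

```bash
python3 -m handwheel '[[0.2,0,0,0,0,0,0],[0.2,0,0,0,0,0,0],[0,0,0,0,0,0,0]]';python3 -m handwheel '[[0,0,0,0,0,0,1],[0,0,0,0,0,0,1],[0,0,0,0,0,0,1],[0,0,0,0,0,0,1],[0,0,0,0,0,0,1]]'; python3 -c "
from h import *
goal([0.580,0.2425,0.06],YAW)
save('wrist','w5.png')"
```

```text
time_s: 6.95
tcp_pos: [0.5821, 0.2448, 0.0653]
tcp_rot: [-0.366, 1.564, -0.274]
ft_force: [0.9, -0.7, 0.2]
opening: 0.0852
time_s: 7.58
tcp_pos: [0.5822, 0.2449, 0.0663]
tcp_rot: [-0.3, 1.564, -0.207]
ft_force: [-0.4, -0.5, 0.3]
opening: 0.0146
tcp [0.5822 0.2449 0.0663] shift [ 0.13 -0.04 -0.05] turn [0.01 0.04 0.01] t 7.58 q6 0.27 open 0.0146 F [-0.4 -0.5  0.3]
```

View pics/w5.png

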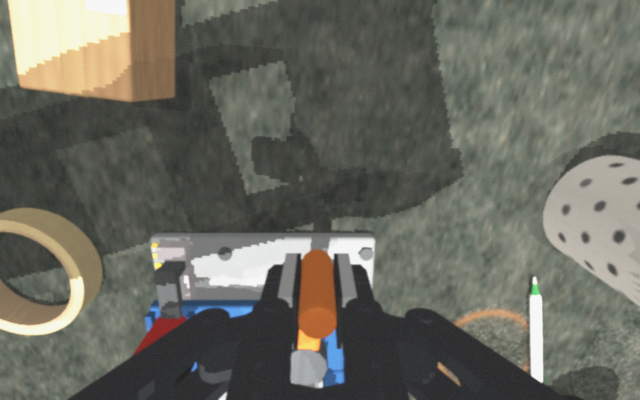

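The post is gripped between the pads (opening 15 mm). In both views the real fingertips sit about 40 mm higher than the reported TCP, so I'll allow for that from here on. Now I'll swing the handle open along the arc.

```bash
python3 -m handwheel '[[0,-0.02,0.22,1,0,0,1],[0,-0.02,0.22,1,0,0,1],[0,-0.02,0.22,1,0,0,1]]'; python3 -c "
from h import *
goal([0.580,0.2425,0.066],YAW-np.radians(30))
s=sense();print(w2jig(s['tcp_pos'])-[0,.219])"
```

```text
time_s: 8.0
tcp_pos: [0.6154, 0.2385, 0.0663]
tcp_rot: [0.084, 1.562, -0.36]
ft_force: [2.0, -8.4, -1.0]
opening: 0.0139
tcp [0.6154 0.2385 0.0663] shift [-0.   -0.23 -0.67] turn [-0.06  0.05 -0.  ] t 8.0 q6 0.78 open 0.0139 F [ 2.  -8.4 -1. ]
[0.03694077 0.05825275]
```

```bash
python3 -m handwheel '[[0,-0.05,0.22,1,0,0,1],[0,-0.04,0.22,1,0,0,1],[0,-0.04,0.22,1,0,0,1]]'; python3 -c "
from h import *
goal([0.580,0.2425,0.066],YAW-np.radians(60))
s=sense();print(w2jig(s['tcp_pos'])-[0,.219])"
```

```text
time_s: 8.38
tcp_pos: [0.6416, 0.213, 0.0666]
tcp_rot: [0.713, 1.557, -0.272]
ft_force: [5.2, -5.1, -3.4]
opening: 0.014
tcp [0.6416 0.213  0.0666] shift [-0.01 -0.7  -1.17] turn [-0.16  0.06 -0.05] t 8.38 q6 1.27 open 0.014 F [ 5.2 -5.1 -3.4]
[0.0607968  0.03052019]
```

```bash
python3 -m handwheel '[[0,-0.05,0.22,1,0,0,1],[0,-0.04,0.22,1,0,0,1],[0,-0.04,0.2,0.9,0,0,1],[0,0,0,0,0,0,1],[0,0,0,0,0,0,1]]'; python3 -c "
from h import *
goal([0.580,0.2425,0.066],YAW-np.radians(90))
s=sense();print(w2jig(s['tcp_pos'])-[0,.219])"
```

```text
time_s: 9.0
tcp_pos: [0.6512, 0.1788, 0.0667]
tcp_rot: [1.215, 1.552, -0.291]
ft_force: [-1.6, 0.9, 1.6]
opening: 0.0146
tcp [0.6512 0.1788 0.0667] shift [-0.02 -1.34 -1.36] turn [-0.14  0.04 -0.1 ] t 9.0 q6 1.74 open 0.0146 F [-1.6  0.9  1.6]
[ 0.06721775 -0.00432659]
```

```bash
python3 -m handwheel '[[0,0,0,0,0,0,0],[0,0,0,0,0,0,0],[0,0,0,0,0,0,0],[0,0,0,0,0,0,0],[-0.6,0,0,0,0,0,0]]'; python3 -m handwheel '[[-0.8,0,0,0,0,0,0],[-0.6,0,0,0,0,0,0],[0,0,0,0,0,0,0]]';python3 -c "
from h import *
goal([0.5855,0.1455,0.14],YAW-np.pi/2)
p,d=save('top','t6.png')
cv2.imwrite('pics/t6z.png',cv2.resize(p[130:230,220:320,::-1],None,fx=5,fy=5,interpolation=2))
save('wrist','w6.png')"
```

```text
time_s: 9.62
tcp_pos: [0.6496, 0.1791, 0.0943]
tcp_rot: [1.062, 1.555, -0.441]
ft_force: [-0.3, -0.0, -0.5]
opening: 0.0851
time_s: 10.0
tcp_pos: [0.6491, 0.1798, 0.1688]
tcp_rot: [1.161, 1.553, -0.341]
ft_force: [-0.1, 0.1, -0.5]
opening: 0.0854
tcp [0.6491 0.1798 0.1688] shift [ 0.56 -1.33  0.59] turn [-0.12  0.04 -0.1 ] t 10.0 q6 1.74 open 0.0854 F [-0.1  0.1 -0.5]
```

View pics/w6.png

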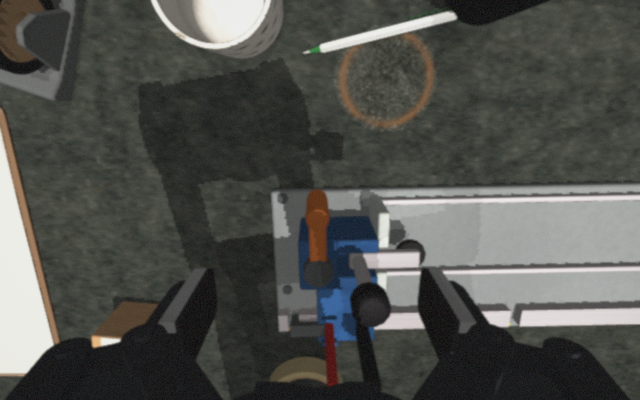

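View pics/t6z.png

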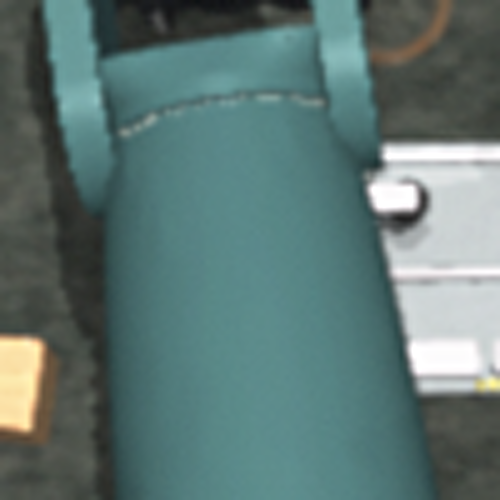

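The handle now points along +x, away from the robot. The post is at (318,205), the pivot at (318,273) and the knob at (371,303).

```bash
python3 - <<'E'
from h import *
p,d,K,T=load('w6.png'); X=cloud(K,T,d)
m=(X[...,2]>.134)&(X[...,2]<.155)&(p.max(-1)<70); m[:270]=0;m[:,:345]=0;m[:,395:]=0;m[335:]=0
q=X[m];print(len(q),np.median(q,0),q.min(0),q.max(0))
k=(q.min(0)+q.max(0))/2; print(k)
m=(X[...,2]>.128)&(X[...,2]<.14)&(p[...,0]>p[...,2]+50)&(p[...,0]>80);m[250:]=0
q=X[m]; print('post',len(q),((q.min(0)+q.max(0))/2).round(4))
goal([k[0],k[1],.14],YAW-np.pi/2)
E
```

```text
1172 [0.5902779  0.13984095 0.14189809] [0.57394817 0.12539032 0.13402338] [0.60072295 0.15205139 0.14415602]
[0.58733556 0.13872085 0.1390897 ]
post 438 [0.6485 0.1798 0.1322]
tcp [0.6482 0.1795 0.1658] shift [ 0.5  -1.28  0.73] turn [-0.12  0.05 -0.07] t 10.1 q6 1.74 open 0.0855 F [-0.3  0.2 -0. ]
```

```bash
python3 -m handwheel '[[0.1,-0.65,0.36,0,0,0,0],[0.2,-0.6,0.36,0,0,0,0],[0,0,0,0,0,0,0]]';python3 -c "
from h import *
goal([0.5873,0.1388,0.073],YAW-np.pi/2)"
```

```text
time_s: 10.48
tcp_pos: [0.5856, 0.138, 0.145]
tcp_rot: [0.69, 1.559, -0.811]
ft_force: [-0.5, -0.3, 0.1]
opening: 0.085
tcp [0.5856 0.138  0.145 ] shift [ 1.44  0.02 -0.03] turn [-0.12  0.05 -0.04] t 10.47 q6 1.7 open 0.085 F [-0.5 -0.3  0.1]
```

```bash
python3 -m handwheel '[[0.6,0,-0.03,0,0,0,0],[0.5,0,0,0,0,0,0],[0.3,0,0,0,0,0,0],[0,0,0,0,0,0,0]]';python3 -m handwheel '[[0,0,0,0,0,0,1],[0,0,0,0,0,0,1],[0,0,0,0,0,0,1],[0,0,0,0,0,0,1],[0,0,0,0,0,0,1]]';python3 -c "
from h import *
goal([0.5873,0.1388,0.073],YAW-np.pi/2)"
```

```text
time_s: 10.98
tcp_pos: [0.5866, 0.1396, 0.0711]
tcp_rot: [0.555, 1.561, -0.947]
ft_force: [-0.5, 0.0, 0.1]
opening: 0.0856
time_s: 11.6
tcp_pos: [0.5878, 0.1399, 0.0735]
tcp_rot: [0.773, 1.559, -0.729]
ft_force: [0.7, 0.4, -3.1]
opening: 0.0258
tcp [0.5878 0.1399 0.0735] shift [ 0.01 -0.01  0.02] turn [-0.12  0.05 -0.05] t 11.6 q6 1.7 open 0.0258 F [ 0.7  0.4 -3.1]
```

```bash
python3 -m handwheel '[[-0.25,0,0,0,0,0,1],[-0.25,0,0,0,0,0,1],[-0.25,0,0,0,0,0,1],[-0.2,0,0,0,0,0,1],[0,0,0,0,0,0,1]]';python3 -c "
from h import *
goal([0.5873,0.1388,0.120],YAW-np.pi/2)"
```

```text
time_s: 12.22
tcp_pos: [0.5879, 0.1399, 0.1224]
tcp_rot: [0.784, 1.558, -0.718]
ft_force: [0.9, -0.6, 1.9]
opening: 0.0254
tcp [0.5879 0.1399 0.1224] shift [ 0.05 -0.01  0.02] turn [-0.12  0.05 -0.05] t 12.22 q6 1.7 open 0.0254 F [ 0.9 -0.6  1.9]
```

```bash
python3 -m handwheel '[[0,0,0,0,0,0,0],[0,0,0,0,0,0,0],[0,0,0,0,0,0,0],[0,0,0,0,0,0,0],[-0.8,0,0,0,0,0,0]]'; python3 -m handwheel '[[-0.8,0,0,0,0,0,0],[-0.9,0,0,0,0,0,0],[-0.5,0,0,0,0,0,0],[0,0,0,0,0,0,0]]';python3 -c "
from h import *
goal([0.45,0.345,0.25],YAW)
save('wrist','w7.png')"
```

```text
time_s: 12.85
tcp_pos: [0.5858, 0.1402, 0.1595]
tcp_rot: [0.314, 1.561, -1.188]
ft_force: [-0.7, 0.1, 0.7]
opening: 0.0853
time_s: 13.35
tcp_pos: [0.5856, 0.1413, 0.2754]
tcp_rot: [0.615, 1.56, -0.887]
ft_force: [0.6, 1.0, -0.5]
opening: 0.0855
tcp [0.5856 0.1413 0.2754] shift [ 0.46 -2.43 -4.26] turn [ 8.88  0.01 -0.07] t 13.35 q6 1.7 open 0.0855 F [ 0.6  1.  -0.5]
```

View pics/w7.png

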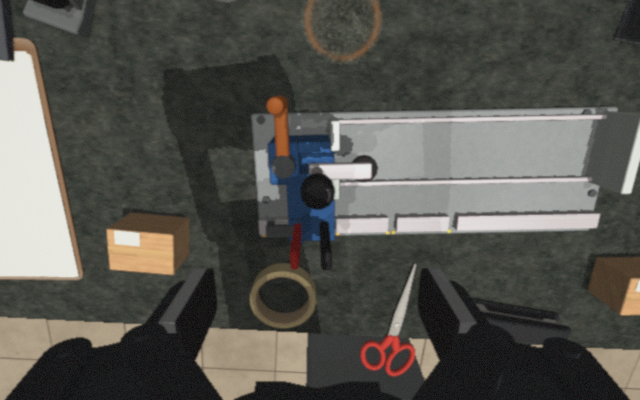

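The foot is up. Carton A is at (149,243) and carton B at the right edge, around (620,285). The jig spans px 252–640. Next I'll measure the knob height, jig frame and carton A.

```bash
python3 - <<'E'
from h import *
p,d,K,T=load('w7.png'); X=cloud(K,T,d)
cv2.imwrite('pics/w7a.png',cv2.resize(p[90:270,240:440,::-1],None,fx=4,fy=4,interpolation=2)[:600,:800])
cv2.imwrite('pics/w7b.png',cv2.resize(p[90:270,480:640,::-1],None,fx=3.3,fy=3.3,interpolation=2))
m=(X[...,2]>.15)&(p.max(-1)<80); m[:165]=0;m[215:]=0;m[:,295:340]&=True;m[:,:295]=0;m[:,340:]=0
q=X[m];print('knob',len(q),np.percentile(q[:,2],[50,95]),((q.min(0)+q.max(0))/2).round(4))
# carton A top
hsv=cv2.cvtColor(p,cv2.COLOR_RGB2HSV)
m=(abs(X[...,2]-.06)<.006); m[:200]=0;m[290:]=0;m[:,:95]=0;m[:,200:]=0
vs,us=np.nonzero(m);P=np.array([ray(K,T,u,v,.06)[:2] for u,v in zip(us,vs)])
r=cv2.minAreaRect((P*1000).astype(np.float32));print(len(us),r)
E
```

```text
knob 980 [0.19037081 0.19188013] [0.62   0.1416 0.3143]
2789 ((458.9534606933594, 347.8869323730469), (82.17192840576172, 57.82109069824219), 88.02141571044922)
```

View pics/w7a.png

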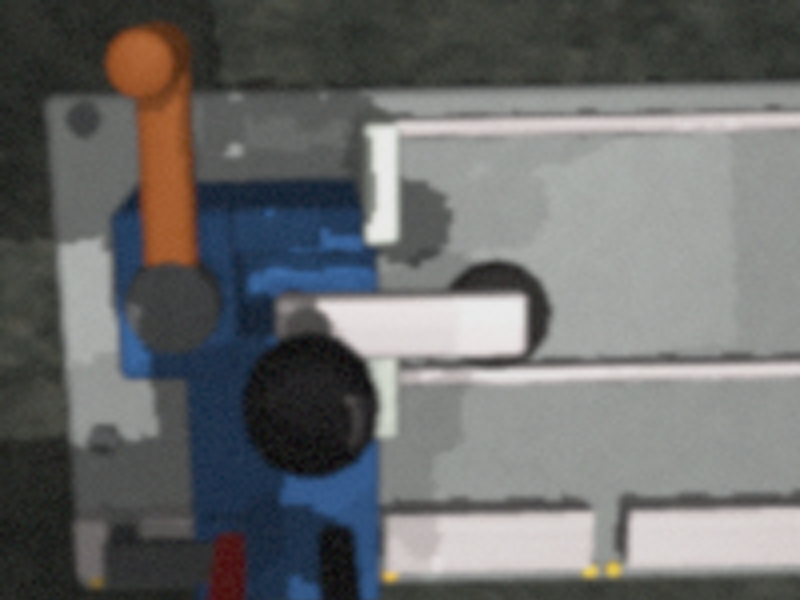

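View pics/w7b.png

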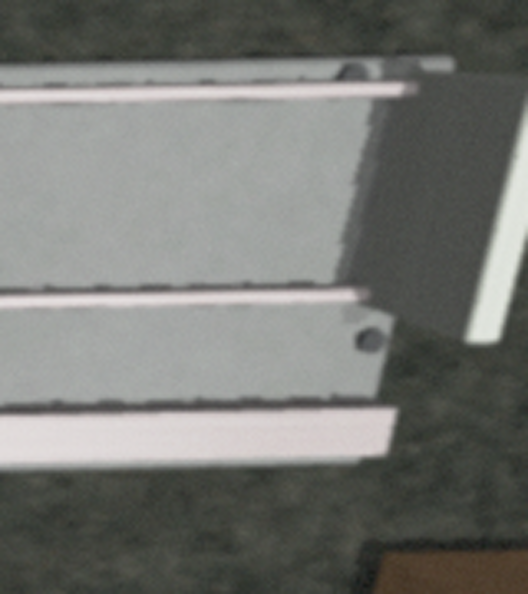

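```bash
python3 - <<'E'
from h import *
p,d,K,T=load('w7.png')
A=lambda a,b,z:ray(K,T,240+(a+.5)/4-.5,90+(b+.5)/4-.5,z)
B=lambda a,b,z:ray(K,T,480+(a+.5)/3.3-.5,90+(b+.5)/3.3-.5,z)
L=[('far strip in',A(450,136,.022)),('far in',A(790,129,.022)),('far in',B(20,103,.022)),('far in',B(390,96,.022)),
('near in',A(450,366,.022)),('near',A(790,359,.022)),('near',B(20,291,.022)),('near',B(340,287,.022)),
('wall bot',B(374,90,.012)),('wall bot',B(341,283,.012)),('wall top in',B(523,120,.067)),('wall top in',B(467,340,.067)),
('plate TL',A(46,96,.012)),('plate TR',B(455,58,.012)),('plate BR ',B(393,320,.012)),('plate BL',A(80,583,.012)),('far edge',A(500,90,.012)),
('pivot',A(172,310,.092)),('fence face top far',A(398,125,.067)),('fence face top far',A(398,243,.067)),('pad',A(528,320,.1))]
for n,r in L: print(n,r.round(4),w2jig(r).round(4))
E
```

```text
far strip in [0.6261 0.1    0.022 ] [0.0352 0.1384]
far in [ 0.6353 -0.002   0.022 ] [0.0351 0.036 ]
far in [ 0.6405 -0.0604  0.022 ] [ 0.0351 -0.0227]
far in [ 0.6523 -0.1954  0.022 ] [ 0.0348 -0.1581]
near in [0.5549 0.0928 0.022 ] [-0.0364  0.1377]
near [ 0.5644 -0.0146  0.022 ] [-0.0365  0.0298]
near [ 0.5706 -0.0759  0.022 ] [-0.0359 -0.0318]
near [ 0.5805 -0.199   0.022 ] [-0.0371 -0.1553]
wall bot [ 0.6537 -0.1966  0.012 ] [ 0.036  -0.1595]
wall bot [ 0.5801 -0.2069  0.012 ] [-0.0382 -0.1632]
wall top in [ 0.6493 -0.2061  0.067 ] [ 0.0308 -0.1685]
wall top in [ 0.5738 -0.2133  0.067 ] [-0.0451 -0.1689]
plate TL [0.6286 0.2231 0.012 ] [0.0487 0.2607]
plate TR [ 0.6672 -0.2231  0.012 ] [ 0.047  -0.1871]
plate BR  [ 0.5667 -0.2323  0.012 ] [-0.0538 -0.1872]
plate BL [0.4677 0.2096 0.012 ] [-0.1127  0.2618]
far edge [0.64   0.0851 0.012 ] [0.0476 0.1223]
pivot [0.5832 0.1762 0.092 ] [-0.0007  0.2181]
fence face top far [0.6323 0.1194 0.067 ] [0.0431 0.1572]
fence face top far [0.6005 0.1166 0.067 ] [0.0112 0.1572]
pad [0.5886 0.0842 0.1   ] [-0.0035  0.126 ]
```

```bash
sed -i 's/^YAW=.*/YAW=0.09; ORG=np.array([0.603,-0.040])/' h.py; python3 -m handwheel '[[0,-0.4,-0.8,-1,0,0,0],[0,-0.5,-0.7,-1,0,0,0],[0,-0.6,-0.6,-1,0,0,0],[0,-0.7,-0.5,-1,0,0,0],[0,-0.7,-0.4,-1,0,0,0]]'; python3 -c "
from h import *
goal([0.4575,0.347,0.15],-.035)"
```

```text
time_s: 14.02
tcp_pos: [0.4032, 0.214, 0.2627]
tcp_rot: [-1.441, 1.556, -2.044]
ft_force: [-0.0, -0.2, 0.7]
opening: 0.0851
tcp [0.4032 0.214  0.2627] shift [ 2.21  2.84 -0.62] turn [-3.26 -0.01  0.08] t 14.03 q6 1.04 open 0.0851 F [-0.  -0.2  0.7]
```

```bash
python3 -m handwheel '[[0.3,0.8,-0.1,-1,0,0,0],[0.3,0.8,-0.3,-1,0,0,0],[0.3,0.7,-0.6,-1,0,0,0],[0.4,0.4,-0.3,-0.2,0,0,0],[0,0,0,0,0,0,0]]'; python3 -c "
from h import *
goal([0.4575,0.347,0.15],-.035)"
```

```text
time_s: 14.65
tcp_pos: [0.3851, 0.3557, 0.1889]
tcp_rot: [-2.001, 1.553, -2.025]
ft_force: [0.4, -0.2, 0.6]
opening: 0.0853
tcp [0.3851 0.3557 0.1889] shift [ 0.77 -0.13  1.46] turn [ 0.07 -0.04  0.09] t 14.65 q6 0.72 open 0.0853 F [ 0.4 -0.2  0.6]
```

```bash
python3 -m handwheel '[[0,-0.1,0.8,0,0,0,0],[0.2,0,0.6,0,0,0.1,0],[0,0,0,0,0,0,0],[0,0,0,0,0,0,0]]'; python3 -c "
from h import *
goal([0.4575,0.347,0.15],-.035)
save('wrist','w8.png')"
```

```text
time_s: 15.15
tcp_pos: [0.457, 0.3463, 0.1773]
tcp_rot: [3.086, 1.562, 3.059]
ft_force: [-0.1, -0.6, -0.2]
opening: 0.0855
tcp [0.457  0.3463 0.1773] shift [0.55 0.01 0.01] turn [ 0.05 -0.05 -0.  ] t 15.15 q6 0.63 open 0.0855 F [-0.1 -0.6 -0.2]
```

View pics/w8.png

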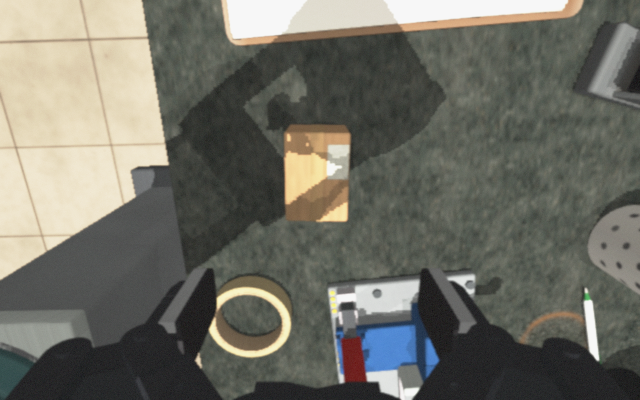

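```bash
cat >> h.py <<'E'
def carton(fn,box,z=.06):
    p,d,K,T=load(fn);X=cloud(K,T,d); u0,v0,u1,v1=box
    m=np.zeros(d.shape,bool);m[v0:v1,u0:u1]=abs(X[v0:v1,u0:u1,2]-z)<.007
    n,l,s,c=cv2.connectedComponentsWithStats(m.astype(np.uint8)); i=1+np.argmax(s[1:,4]); vs,us=np.nonzero(l==i)
    P=np.array([ray(K,T,u,v,z)[:2] for u,v in zip(us,vs)])
    (cx,cy),(w,h),a=cv2.minAreaRect((P*1000).astype(np.float32))
    if h>w: w,h,a=h,w,a+90
    a=(a-90+90)%180-90
    print('carton center',round(cx/1000,4),round(cy/1000,4),'size',round(w,1),round(h,1),'long-axis yaw from world y deg',round(a,1),'jig',w2jig([cx/1000,cy/1000]).round(4),'npx',len(us),'z',np.median(X[l==i][:,2]).round(4))
    return cx/1000,cy/1000,np.radians(a)
E
python3 - <<'E'
from h import *
x,y,a=carton('w8.png',(260,100,380,250))
goal([x,y,-.02],a)
E
```

```text
carton center 0.457 0.3507 size 80.0 55.7 long-axis yaw from world y deg -1.8 jig [-0.1103  0.4023] npx 5728 z 0.0603
tcp [0.4569 0.3463 0.1773] shift [3.95 0.09 0.03] turn [ 0.03 -0.05 -0.  ] t 15.2 q6 0.63 open 0.0852 F [-0.1 -0.6 -0.5]
```

```bash
python3 -m handwheel '[[0.8,0.09,0.03,0,0,0,0],[0.8,0,0,0,0,0,0],[0.8,0,0,0,0,0,0],[0.7,0,0,0,0,0,0],[0,0,0,0,0,0,0]]'; python3 -c "
from h import *
goal([0.457,0.3507,-0.02],-.0314)"
```

```text
time_s: 15.82
tcp_pos: [0.4557, 0.3519, 0.0218]
tcp_rot: [2.489, 1.566, 2.464]
ft_force: [-0.8, -0.6, 1.3]
opening: 0.0853
tcp [0.4557 0.3519 0.0218] shift [ 0.84 -0.03  0.03] turn [ 0.04 -0.02 -0.02] t 15.82 q6 0.63 open 0.0853 F [-0.8 -0.6  1.3]
```

```bash
python3 -m handwheel '[[0.4,-0.02,0.03,0,0,0,0],[0.3,0,0,0,0,0,0],[0,0,0,0,0,0,0]]'; python3 -c "
from h import *
goal([0.457,0.3507,-0.02],-.0314)
save('wrist','w9.png')"
```

```text
time_s: 16.2
tcp_pos: [0.4582, 0.3521, -0.0116]
tcp_rot: [1.665, 1.565, 1.64]
ft_force: [-0.2, 0.7, -0.8]
opening: 0.0853
tcp [ 0.4582  0.3521 -0.0116] shift [ 0.17 -0.03 -0.02] turn [ 0.04 -0.   -0.03] t 16.2 q6 0.63 open 0.0853 F [-0.2  0.7 -0.8]
```

View pics/w9.png

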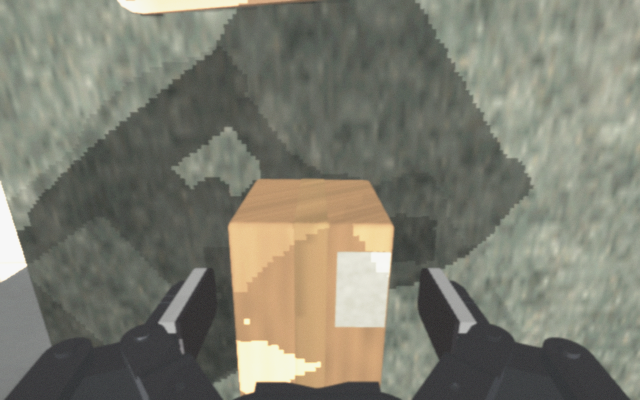

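The fingers straddle the carton and are well centred on it. I'll go down a little further and close.

```bash
python3 -m handwheel '[[0.17,-0.02,-0.02,0,0,0,0],[0,0,0,0,0,0,1],[0,0,0,0,0,0,1],[0,0,0,0,0,0,1],[0,0,0,0,0,0,1]]';python3 -m handwheel '[[-0.2,0,0,0,0,0,1],[-0.3,0,0,0,0,0,1],[-0.6,0,0,0,0,0,1],[-0.8,0,0,0,0,0,1],[-0.8,0,0,0,0,0,1]]'; python3 -c "
from h import *
x,y=jig2w(0,-.127)
goal([x,y,0.12],YAW)
save('wrist','w10.png')"
```

```text
time_s: 16.88
tcp_pos: [0.4581, 0.3518, -0.0183]
tcp_rot: [1.349, 1.563, 1.325]
ft_force: [-0.5, -0.2, -2.6]
opening: 0.0555
time_s: 17.5
tcp_pos: [0.4566, 0.3498, 0.1213]
tcp_rot: [1.889, 1.566, 1.864]
ft_force: [0.5, -0.1, -3.5]
opening: 0.0555
tcp [0.4566 0.3498 0.1213] shift [ -0.03 -10.24   3.41] turn [-0.66 -0.01 -0.03] t 17.5 q6 0.63 open 0.0555 F [ 0.5 -0.1 -3.5]
```

View pics/w10.png

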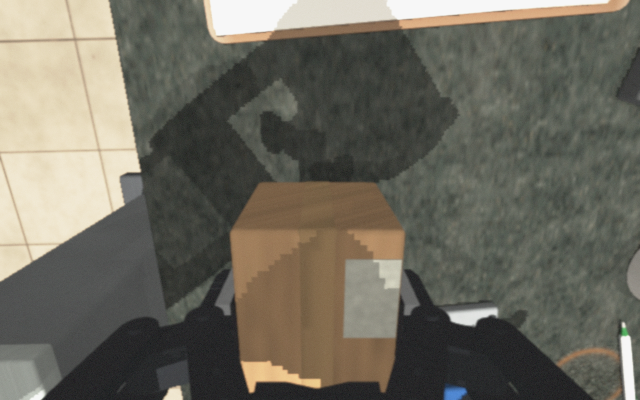

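```bash
python3 -m handwheel '[[-0.2,-0.7,-0.1,0,0,0,1],[-0.2,-1,-0.1,0,0,0,1],[0,-1,-0.1,0,0,0,1],[0,-1,0,0,0,0,1],[0,-1,0,0,0,0,1]]'; python3 -c "
from h import *
x,y=jig2w(0,-.127)
goal([x,y,0.12],YAW)"; python3 -m handwheel '[[0,-1,0,-0.2,0,0,1],[0,-1,0.3,-0.2,0,0,1],[0,-1,0.5,-0.2,0,0,1],[0,-0.8,0.7,0,0,0,1]]'; python3 -c "
from h import *
x,y=jig2w(0,-.127)
goal([x,y,0.12],YAW)"
```

```text
time_s: 18.18
tcp_pos: [0.437, 0.1127, 0.1526]
tcp_rot: [0.796, 1.554, 0.776]
ft_force: [0.6, -0.7, -2.3]
opening: 0.0552
tcp [0.437  0.1127 0.1526] shift [ 0.63 -5.52  3.65] turn [-0.63  0.07 -0.07] t 18.18 q6 0.21 open 0.0552 F [ 0.6 -0.7 -2.3]
time_s: 18.68
tcp_pos: [0.5177, -0.0794, 0.1575]
tcp_rot: [0.399, 1.547, 0.488]
ft_force: [1.1, 1.3, -3.0]
opening: 0.0557
tcp [ 0.5177 -0.0794  0.1575] shift [ 0.77 -1.91  1.76] turn [-0.01  0.13 -0.05] t 18.68 q6 -0.3 open 0.0557 F [ 1.1  1.3 -3. ]
```

```bash
python3 -m handwheel '[[0,-0.6,0.6,0,0.1,0,1],[0,-0.6,0.6,0,0,-0.05,1],[0,-0.6,0.5,0,0,0,1],[0,0,0,0,0,0,1]]'; python3 -c "
from h import *
x,y=jig2w(0,-.123)
goal([x,y,0.12],YAW)
p,d=save('wrist','w11.png')"
```

```text
time_s: 19.18
tcp_pos: [0.6141, -0.1679, 0.1609]
tcp_rot: [-0.113, 1.564, -0.029]
ft_force: [-0.1, 0.5, -2.9]
opening: 0.0553
tcp [ 0.6141 -0.1679  0.1609] shift [0.82 0.11 0.  ] turn [-0.03  0.04  0.  ] t 19.18 q6 -0.39 open 0.0553 F [-0.1  0.5 -2.9]
```

View pics/w11.png

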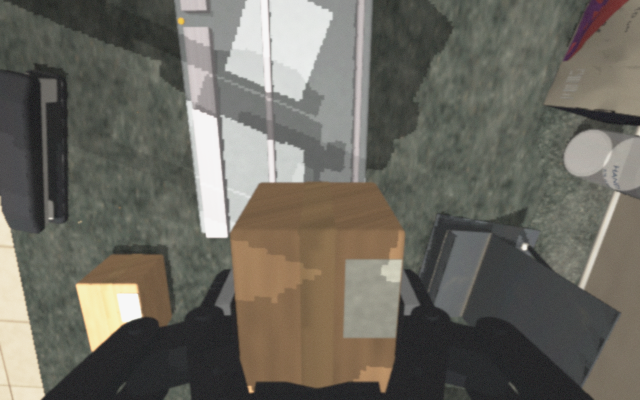

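```bash
python3 -m handwheel '[[0.4,0.11,0,0,0,0,1],[0.8,0,0,0,0,0,1],[0.8,0,0,0,0,0,1],[0,0,0,0,0,0,1]]'; python3 -c "
from h import *
x,y=jig2w(0,-.123)
goal([x,y,-0.005],YAW)"
```

```text
time_s: 19.73
tcp_pos: [0.6113, -0.1577, 0.0573]
tcp_rot: [-0.033, 1.564, 0.054]
ft_force: [0.1, 1.3, -2.3]
opening: 0.0555
tcp [ 0.6113 -0.1577  0.0573] shift [ 1.25 -0.1   0.04] turn [-0.02  0.04  0.  ] t 19.73 q6 -0.38 open 0.0555 F [ 0.1  1.3 -2.3]
```

```bash
python3 -m handwheel '[[0.6,-0.07,0.05,0,0,0,1],[0.3,0,0,0,0,0,1],[0,0,0,0,0,0,1]]'; python3 -c "
from h import *
x,y=jig2w(0,-.123)
goal([x,y,-0.005],YAW)"
```

```text
time_s: 20.1
tcp_pos: [0.6155, -0.1599, 0.0158]
tcp_rot: [-0.155, 1.559, -0.066]
ft_force: [-0.3, 0.1, -3.2]
opening: 0.0552
tcp [ 0.6155 -0.1599  0.0158] shift [ 0.42 -0.05 -0.04] turn [-0.01  0.07  0.01] t 20.1 q6 -0.38 open 0.0552 F [-0.3  0.1 -3.2]
```

```bash
python3 -m handwheel '[[0.2,-0.03,-0.04,0,0.05,0,1],[0.12,0,0,0,0,0,1],[0,0,0,0,0,0,1]]'; python3 -c "
from h import *
x,y=jig2w(0,-.123)
goal([x,y,-0.005],YAW)"
```

```text
time_s: 20.48
tcp_pos: [0.6149, -0.1618, 0.0019]
tcp_rot: [-0.517, 1.565, -0.429]
ft_force: [-0.2, -0.6, -3.7]
opening: 0.0554
tcp [ 0.6149 -0.1618  0.0019] shift [ 0.14 -0.01 -0.02] turn [-0.01  0.03  0.02] t 20.48 q6 -0.39 open 0.0554 F [-0.2 -0.6 -3.7]
```

```bash
python3 -m handwheel '[[0.1,0,-0.02,0,0,0,1],[0.06,0,0,0,0,0,1],[0,0,0,0,0,0,1]]'; python3 -c "
from h import *
x,y=jig2w(0,-.123)
goal([x,y,-0.005],YAW)"; python3 -m handwheel '[[0,0,0,0,0,0,0],[0,0,0,0,0,0,0],[0,0,0,0,0,0,0],[0,0,0,0,0,0,0]]';python3 -m handwheel '[[-0.5,0,0,0,0,0,0],[-0.9,0,0,0,0,0,0],[-0.9,0,0,0,0,0,0],[-0.9,0,0,0,0,0,0],[0,0,0,0,0,0,0]]'; python3 -c "
from h import *
goal([0.4319,-.3149,.12],.07)
save('wrist','w12.png')"
```

```text
time_s: 20.85
tcp_pos: [0.6142, -0.1621, -0.0059]
tcp_rot: [-0.505, 1.564, -0.416]
ft_force: [-1.1, 0.2, -0.4]
opening: 0.0553
tcp [ 0.6142 -0.1621 -0.0059] shift [-0.02 -0.01 -0.  ] turn [-0.01  0.04  0.02] t 20.85 q6 -0.39 open 0.0553 F [-1.1  0.2 -0.4]
time_s: 21.35
tcp_pos: [0.6148, -0.1623, -0.005]
tcp_rot: [-0.476, 1.562, -0.387]
ft_force: [0.0, 0.1, -0.2]
opening: 0.0854
time_s: 21.98
tcp_pos: [0.6131, -0.1616, 0.1595]
tcp_rot: [-0.484, 1.563, -0.396]
ft_force: [-0.4, 0.1, -0.9]
opening: 0.0854
tcp [ 0.6131 -0.1616  0.1595] shift [ 0.77 -2.73 -3.89] turn [0.11 0.04 0.02] t 21.98 q6 -0.39 open 0.0854 F [-0.4  0.1 -0.9]
```

View pics/w12.png

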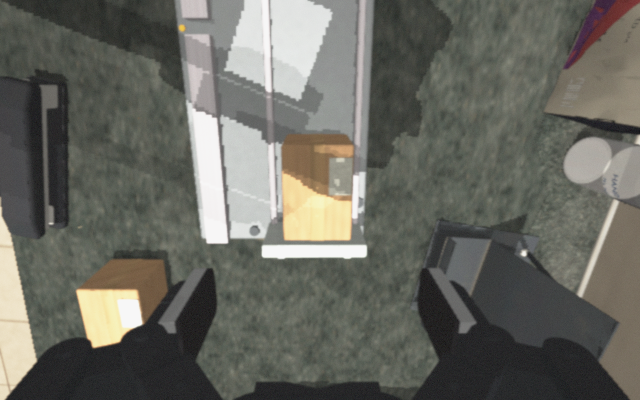

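Carton A stands in the lane by the end wall, at about (318,187). Carton B is at about (125,310). I'll measure both.

```bash
python3 - <<'E'
from h import *
carton('w12.png',(255,110,380,260),.072)
carton('w12.png',(60,240,180,360),.06)
E
```

```text
carton center 0.6144 -0.1621 size 79.8 55.1 long-axis yaw from world y deg 4.9 jig [ 0.0004 -0.1226] npx 6737 z 0.07
carton center 0.4375 -0.3017 size 65.9 58.4 long-axis yaw from world y deg 5.0 jig [-0.1883 -0.2458] npx 3125 z 0.0583
```

```bash
python3 -m handwheel '[[0,-0.6,-0.8,0,0,0,0],[0,-0.6,-0.8,0,0,0,0],[0,-0.7,-0.8,0,0,0,0],[0,-0.7,-0.8,0,0,0,0],[0,0,-0.3,0,0,0,0]]'; python3 -m handwheel '[[0,0,0,0,0,0,0]]'; python3 -c "
from h import *
goal([0.435,-.31,.17],.087)
save('wrist','w13.png')"
```

```text
time_s: 22.65
tcp_pos: [0.4436, -0.3084, 0.1488]
tcp_rot: [2.464, 1.566, 2.555]
ft_force: [0.4, -0.4, -0.0]
opening: 0.0856
time_s: 22.78
tcp_pos: [0.4429, -0.3082, 0.1479]
tcp_rot: [2.419, 1.565, 2.509]
ft_force: [0.6, 0.7, -0.1]
opening: 0.0857
tcp [ 0.4429 -0.3082  0.1479] shift [-0.44 -0.02 -0.16] turn [ 0.02 -0.02 -0.02] t 22.77 q6 -0.74 open 0.0857 F [ 0.6  0.7 -0.1]
```

View pics/w13.png

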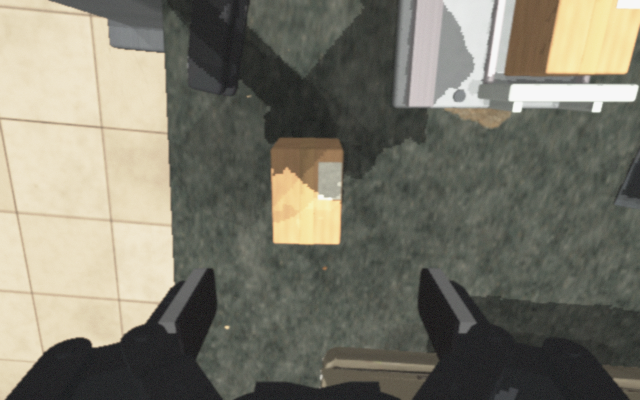

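```bash
python3 - <<'E'
from h import *
x,y,a=carton('w13.png',(240,120,380,260),.06)
goal([x,y,-.018],a)
E
```

```text
carton center 0.4365 -0.3127 size 80.6 55.6 long-axis yaw from world y deg 4.4 jig [-0.1903 -0.2567] npx 6691 z 0.0604
tcp [ 0.4434 -0.308   0.1479] shift [ 3.32 -0.09 -0.13] turn [ 0.08 -0.02 -0.02] t 22.82 q6 -0.74 open 0.0853 F [ 0.   0.5 -0.7]
```

```bash
python3 -m handwheel '[[0.4,-0.1,-0.13,0.08,0,0,0],[0.8,0,0,0,0,0,0],[0.7,0,0,0,0,0,0],[0,0,0,0,0,0,0]]'; python3 -c "
from h import *
goal([.4365,-.3127,-.018],.077)"
```

```text
time_s: 23.32
tcp_pos: [0.4379, -0.3108, 0.0456]
tcp_rot: [2.392, 1.563, 2.471]
ft_force: [0.1, 0.8, 0.5]
opening: 0.0851
tcp [ 0.4379 -0.3108  0.0456] shift [ 1.27 -0.04 -0.02] turn [ 0.01 -0.03 -0.03] t 23.32 q6 -0.74 open 0.0851 F [0.1 0.8 0.5]
```

```bash
python3 -m handwheel '[[0.5,-0.04,-0.02,0,0,0,0],[0.4,0,0,0,0,0,0],[0.3,0,0,0,0,0,0],[0,0,0,0,0,0,0]]'; python3 -c "
from h import *
goal([.4365,-.3127,-.018],.077)"; python3 -m handwheel '[[0,0,0,0,0,0,1],[0,0,0,0,0,0,1],[0,0,0,0,0,0,1],[0,0,0,0,0,0,1],[0,0,0,0,0,0,1]]'; python3 -c "
from h import *
goal([.4365,-.3127,-.018],.077)"
```

```text
time_s: 23.82
tcp_pos: [0.4386, -0.3127, -0.0143]
tcp_rot: [2.376, 1.565, 2.456]
ft_force: [-0.3, 0.8, 0.2]
opening: 0.0856
tcp [ 0.4386 -0.3127 -0.0143] shift [ 0.07  0.   -0.04] turn [ 0.02 -0.02 -0.02] t 23.82 q6 -0.75 open 0.0856 F [-0.3  0.8  0.2]
time_s: 24.45
tcp_pos: [0.4394, -0.3134, -0.012]
tcp_rot: [2.407, 1.567, 2.487]
ft_force: [-0.3, 0.6, -3.1]
opening: 0.055
tcp [ 0.4394 -0.3134 -0.012 ] shift [ 0.12  0.02 -0.06] turn [ 0.02 -0.01 -0.01] t 24.45 q6 -0.75 open 0.055 F [-0.3  0.6 -3.1]
```

```bash
python3 -m handwheel '[[-0.3,0,0,0,0,0,1],[-0.6,0,0,0,0,0,1],[-0.8,0,0,0,0,0,1],[-0.8,0.1,0.1,0,0,0,1],[-0.2,0.8,0.4,0,0,0,1]]'; python3 -c "
from h import *
x,y=jig2w(0,-.038)
goal([x,y,.12],YAW)"; python3 -m handwheel '[[0,0.8,0.6,0,0,0,1],[0,0.8,0.6,0,0,0,1],[0,0.8,0.6,0,0,0,1],[0,0.8,0.5,0,0,0,1]]'; python3 -c "
from h import *
x,y=jig2w(0,-.038)
goal([x,y,.12],YAW)"
```

```text
time_s: 25.08
tcp_pos: [0.4605, -0.2672, 0.1305]
tcp_rot: [2.363, 1.567, 2.44]
ft_force: [0.9, 0.6, -4.0]
opening: 0.0552
tcp [ 0.4605 -0.2672  0.1305] shift [0.21 3.55 3.2 ] turn [-0.08 -0.01 -0.01] t 25.07 q6 -0.65 open 0.0552 F [ 0.9  0.6 -4. ]
time_s: 25.58
tcp_pos: [0.5659, -0.0943, 0.1378]
tcp_rot: [-0.21, 1.567, -0.136]
ft_force: [0.4, -0.8, -2.4]
opening: 0.0553
tcp [ 0.5659 -0.0943  0.1378] shift [0.36 0.27 0.83] turn [-0.09  0.02  0.01] t 25.57 q6 -0.28 open 0.0553 F [ 0.4 -0.8 -2.4]
```

```bash
python3 -m handwheel '[[0.2,0.2,0.5,-0.1,0,0,1],[0.2,0.1,0.35,0,0,0,1],[0.3,0,0,0,0,0,1],[0,0,0,0,0,0,1]]'; python3 -c "
from h import *
x,y=jig2w(0,-.038)
goal([x,y,.0],YAW)"
```

```text
time_s: 26.08
tcp_pos: [0.6092, -0.0718, 0.1054]
tcp_rot: [-0.194, 1.564, -0.097]
ft_force: [0.4, -0.8, -3.6]
opening: 0.0553
tcp [ 0.6092 -0.0718  0.1054] shift [ 2.11 -0.11 -0.08] turn [0.04 0.04 0.01] t 26.07 q6 -0.26 open 0.0553 F [ 0.4 -0.8 -3.6]
```

```bash
python3 -m handwheel '[[0.3,-0.1,-0.07,0,0,0,1],[0.6,0,0,0,0,0,1],[0.4,0,0,0,0,0,1],[0,0,0,0,0,0,1]]'; python3 -c "
from h import *
x,y=jig2w(0,-.038)
goal([x,y,.0],YAW)"
```

```text
time_s: 26.58
tcp_pos: [0.605, -0.0797, 0.0388]
tcp_rot: [-0.265, 1.563, -0.17]
ft_force: [-0.3, -0.8, -2.8]
opening: 0.0548
tcp [ 0.605  -0.0797  0.0388] shift [0.78 0.04 0.03] turn [0.03 0.04 0.01] t 26.57 q6 -0.27 open 0.0548 F [-0.3 -0.8 -2.8]
```

```bash
python3 -m handwheel '[[0.3,0.07,0.03,0,0,0,1],[0.3,0,0,0,0,0,1],[0,0,0,0,0,0,1]]'; python3 -c "
from h import *
x,y=jig2w(0,-.038)
goal([x,y,.0],YAW)"
```

```text
time_s: 26.95
tcp_pos: [0.6071, -0.0762, 0.0082]
tcp_rot: [-0.263, 1.561, -0.168]
ft_force: [-0.5, -0.1, -3.9]
opening: 0.0552
tcp [ 0.6071 -0.0762  0.0082] shift [ 0.16 -0.03 -0.02] turn [0.03 0.05 0.01] t 26.95 q6 -0.26 open 0.0552 F [-0.5 -0.1 -3.9]
```

```bash
python3 -m handwheel '[[0.1,0,-0.02,0,0,0,1],[0.06,0,0,0,0,0,1],[0.03,0,0,0,0,0,1]]'; python3 -c "
from h import *
x,y=jig2w(0,-.038)
goal([x,y,.0],YAW)"; python3 -m handwheel '[[0,0,0,0,0,0,0],[0,0,0,0,0,0,0],[0,0,0,0,0,0,0],[0,0,0,0,0,0,0]]';python3 -m handwheel '[[-0.5,0,0,0,0,0,0],[-0.9,0,0,0,0,0,0],[-0.9,0,0,0,0,0,0],[-0.9,0,0,0,0,0,0],[-0.9,0,0,0,0,0,0]]'; python3 -c "
from h import *
goal([0.487,.142,.12],YAW+np.pi/2)
save('wrist','w14.png')"
```

```text
time_s: 27.32
tcp_pos: [0.6068, -0.0765, -0.0004]
tcp_rot: [-0.288, 1.56, -0.192]
ft_force: [-6.9, -0.9, 13.5]
opening: 0.055
tcp [ 6.068e-01 -7.650e-02 -4.000e-04] shift [-0.01 -0.03 -0.01] turn [0.03 0.06 0.02] t 27.32 q6 -0.26 open 0.055 F [-6.9 -0.9 13.5]
time_s: 27.82
tcp_pos: [0.6078, -0.0766, 0.001]
tcp_rot: [-0.279, 1.557, -0.184]
ft_force: [-0.1, 0.4, -0.2]
opening: 0.0853
time_s: 28.45
tcp_pos: [0.6032, -0.0758, 0.2078]
tcp_rot: [-0.292, 1.564, -0.197]
ft_force: [0.2, 0.4, 0.3]
opening: 0.0855
tcp [ 0.6032 -0.0758  0.2078] shift [ 1.74  4.56 -1.91] turn [-8.97  0.02  0.04] t 28.45 q6 -0.26 open 0.0855 F [0.2 0.4 0.3]
```

View pics/w14.png

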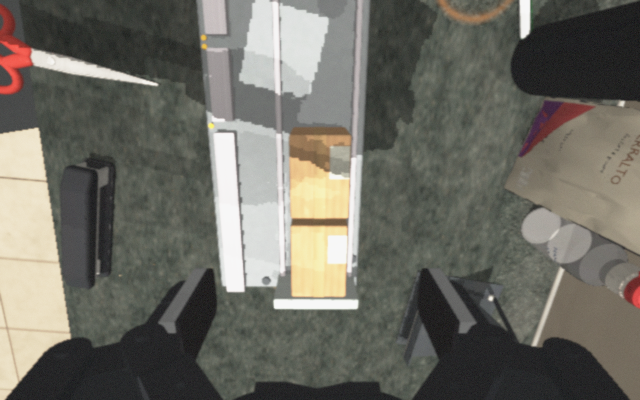

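```bash
python3 - <<'E'
from h import *
carton('w14.png',(260,120,380,218),.072)
carton('w14.png',(260,222,380,305),.072)
print(w2jig([.4894,.1259]),w2jig([.4865,.1584]),w2jig([.5873,.1388]),jig2w(-.097,.18))
E
python3 -m handwheel '[[0,0.5,-0.6,-1,0,0,0],[0,0.5,-0.5,-1,0,0,0],[0,0.5,-0.3,-1,0,0,0],[0,0.5,0,-1,0,0,0],[0,0.4,0.1,-1,0,0,0]]'; python3 -m handwheel '[[0,0.2,0.4,-1,0,0,0],[0,0,0.5,-1,0,0,0],[0,0,0.5,-1,0,0,0],[0,0,0.4,-1,0,0,0]]'; python3 -c "
from h import *
goal([0.488,.13,.2],YAW+np.pi/2)"
```

```text
carton center 0.6073 -0.0426 size 56.7 12.7 long-axis yaw from world y deg -84.6 jig [ 0.0041 -0.003 ] npx 300 z 0.0781
carton center 0.6194 -0.2095 size 89.9 17.3 long-axis yaw from world y deg -85.1 jig [ 0.0011 -0.1703] npx 816 z 0.0739
[-0.09822938  0.17543876] [-0.09819659  0.20806787] [0.00043383 0.17948744] [0.49021445 0.13055327]
time_s: 29.12
tcp_pos: [0.4891, 0.0183, 0.2141]
tcp_rot: [-1.152, 1.553, -0.159]
ft_force: [0.2, 0.7, -0.3]
opening: 0.0855
time_s: 29.62
tcp_pos: [0.5071, 0.1108, 0.2144]
tcp_rot: [-1.851, 1.551, -0.137]
ft_force: [0.5, 0.6, -0.7]
opening: 0.0851
tcp [0.5071 0.1108 0.2144] shift [0.28 0.33 0.44] turn [ 0.3  -0.03  0.11] t 29.62 q6 -1.54 open 0.0851 F [ 0.5  0.6 -0.7]
```

```bash
python3 -m handwheel '[[0.1,0.33,0.4,0.3,0,0.1,0],[0,0,0,0,0,0,0],[0,0,0,0,0,0,0],[0,0,0,0,0,0,0]]'; python3 -c "
from h import *
goal([*jig2w(-.098,.183),.14],YAW+np.pi/2)
save('wrist','w15.png')"
```

```text
time_s: 30.12
tcp_pos: [0.4882, 0.1291, 0.2086]
tcp_rot: [-2.707, 1.565, -1.041]
ft_force: [-0.3, 0.3, -0.3]
opening: 0.0856
tcp [0.4882 0.1291 0.2086] shift [ 1.37 -0.02  0.09] turn [ 0.03 -0.03  0.01] t 30.12 q6 -1.45 open 0.0856 F [-0.3  0.3 -0.3]
```

View pics/w15.png

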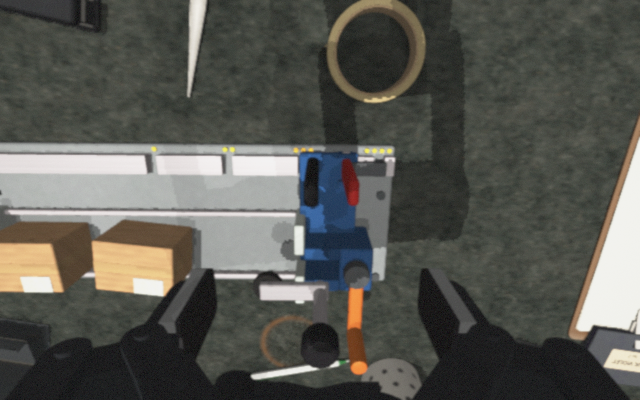

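The cartons sit side by side in the lane. The black post top is at about (312,195) and the red lever top at about (351,197). I'll measure both, and the cartons again.

```bash
python3 - <<'E'
from h import *
p,d,K,T=load('w15.png'); X=cloud(K,T,d)
J=lambda q:np.array([w2jig(a) for a in q])
R=np.zeros(d.shape,bool);R[150:220,295:365]=1
m=R&(p[...,0]>1.8*p[...,2])&(p[...,0]>60)&(X[...,2]>.085)
q=X[m];print('red',len(q),J(q).min(0).round(4),J(q).max(0).round(4),q[:,2].max())
m=R&(p.max(-1)<60)&(X[...,2]>.085)
q=X[m];print('black',len(q),J(q).min(0).round(4),J(q).max(0).round(4),q[:,2].max())
for m2,n in ((lambda:(p[...,0]>1.8*p[...,2])&(p[...,0]>60),'redtop'),(lambda:p.max(-1)<60,'blacktop')):
    q=X[R&m2()&(X[...,2]>.115)]; print(n,len(q),J(q).min(0).round(4),J(q).max(0).round(4))
carton('w15.png',(90,210,200,300),.072); carton('w15.png',(0,210,92,300),.072)
E
```

```text
red 409 [-0.1789  0.1797] [-0.0856  0.2122] 0.3884521417079734
black 487 [-0.1789  0.1686] [-0.0843  0.1797] 0.3884521417079734
redtop 283 [-0.1789  0.1797] [-0.0856  0.2122]
blacktop 389 [-0.1789  0.1686] [-0.0843  0.1797]
carton center 0.6035 -0.046 size 82.7 59.7 long-axis yaw from world y deg -1.6 jig [-0.0001 -0.0061] npx 4057 z 0.0723
carton center 0.6127 -0.1539 size 71.4 58.1 long-axis yaw from world y deg 5.6 jig [-0.0006 -0.1143] npx 3171 z 0.0722
```

Carton B has been knocked about 3 cm along the lane and turned about 7° (jig y ≈ -6 mm). It's still inside the guides, so the fence can push it home. Now I'll go down over the lever, centred where the squeezed pair will sit.

```bash
python3 -m handwheel '[[0.5,0,0.05,0,0,0,0],[0.7,0,0,0,0,0,0],[0.7,0,0,0,0,0,0],[0,0,0,0,0,0,0]]'; python3 -c "
from h import *
goal([*jig2w(-.097,.181),.043],YAW+np.pi/2)"
```

```text
time_s: 30.68
tcp_pos: [0.4897, 0.1296, 0.1123]
tcp_rot: [-2.391, 1.564, -0.727]
ft_force: [-0.5, 0.0, 0.6]
opening: 0.0855
tcp [0.4897 0.1296 0.1123] shift [ 1.39 -0.01  0.05] turn [ 0.02 -0.03  0.03] t 30.68 q6 -1.45 open 0.0855 F [-0.5  0.   0.6]
```

```bash
python3 -m handwheel '[[0.4,0,0.05,0,0,0,0],[0.5,0,0,0,0,0,0],[0.4,0,0,0,0,0,0],[0.1,0,0,0,0,0,0],[0,0,0,0,0,0,0]]'; python3 -c "
from h import *
goal([*jig2w(-.097,.181),.043],YAW+np.pi/2)
save('wrist','w16.png')"
```

```text
time_s: 31.3
tcp_pos: [0.4927, 0.1322, 0.0441]
tcp_rot: [-1.941, 1.559, -0.277]
ft_force: [0.6, 0.0, 0.2]
opening: 0.0854
tcp [0.4927 0.1322 0.0441] shift [ 0.02  0.05 -0.01] turn [ 0.01 -0.02  0.06] t 31.3 q6 -1.45 open 0.0854 F [0.6 0.  0.2]
```

View pics/w16.png

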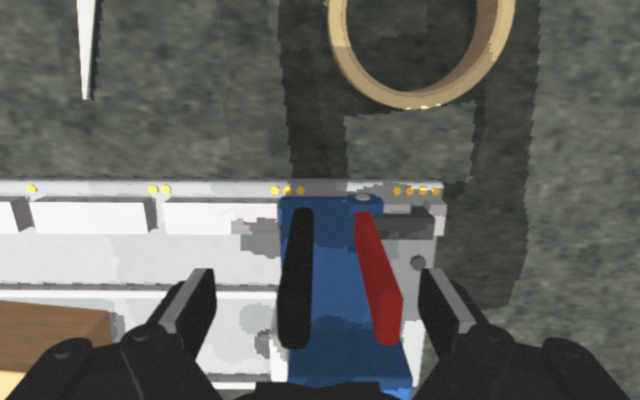

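```bash
python3 -m handwheel '[[0,0,0,0,0,0,1],[0,0,0,0,0,0,1],[0,0,0,0,0,0,1],[0,0,0,0,0,0,1],[0,0,0,0,0,0,1]]'; python3 -m handwheel '[[0,0,0,0,0,0,1],[0,0,0,0,0,0,1]]'; python3 -c "
from h import *
goal([*jig2w(-.097,.181),.043],YAW+np.pi/2)
save('wrist','w17.png')"
```

```text
time_s: 31.98
tcp_pos: [0.4941, 0.1332, 0.0477]
tcp_rot: [-1.681, 1.555, -0.019]
ft_force: [1.8, -3.7, -3.7]
opening: 0.0246
time_s: 32.22
tcp_pos: [0.4941, 0.1332, 0.0477]
tcp_rot: [-1.661, 1.555, 0.002]
ft_force: [-0.6, -2.0, 0.3]
opening: 0.025
tcp [0.4941 0.1332 0.0477] shift [ 0.09  0.08 -0.03] turn [ 0.01 -0.01  0.09] t 32.23 q6 -1.45 open 0.025 F [-0.6 -2.   0.3]
```

View pics/w17.png

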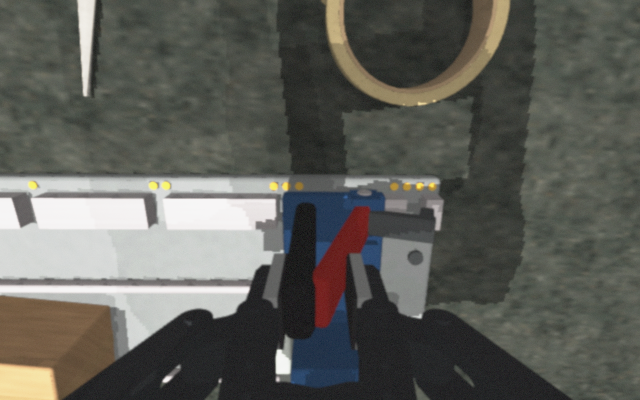

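The lever is fully squeezed (opening 25 mm). Now I'll slide the fence towards the wall.

```bash
python3 -c "
from h import *
s=sense();print(w2jig(s['tcp_pos']))"; python3 -m handwheel '[[0,0,-0.2,0,0,0,1],[0,0,-0.4,0,0,0,1],[0,0,-0.4,0,0,0,1],[0,0,-0.4,0,0,0,1],[0,0,-0.3,0,0,0,1]]'; python3 -c "
from h import *
goal([*jig2w(-.097,.0215),.045],YAW+np.pi/2)
s=sense();print(w2jig(s['tcp_pos']))"
```

```text
[-0.09286905  0.18234735]
time_s: 32.9
tcp_pos: [0.5017, 0.0466, 0.0478]
tcp_rot: [-1.448, 1.556, 0.217]
ft_force: [0.0, 3.1, -0.6]
opening: 0.0245
tcp [0.5017 0.0466 0.0478] shift [ 0.05  0.08 -1.48] turn [0.02 0.01 0.09] t 32.9 q6 -1.62 open 0.0245 F [ 0.   3.1 -0.6]
[-0.09313541  0.09532136]
```

```bash
python3 -m handwheel '[[0,0,-0.3,0,0,0,1],[0,0,-0.25,0,0,0,1],[0,0,-0.2,0,0,0,1],[0,0,-0.2,0,0,0,1],[0,0,-0.1,0,0,0,1]]'; python3 -c "
from h import *
goal([*jig2w(-.093,.0223),.0475],YAW+np.pi/2)
s=sense();print(w2jig(s['tcp_pos']))
save('wrist','w18.png')"
```

```text
time_s: 33.52
tcp_pos: [0.5066, -0.0091, 0.0478]
tcp_rot: [-1.37, 1.556, 0.294]
ft_force: [-3.2, 3.7, 2.0]
opening: 0.0247
tcp [ 0.5066 -0.0091  0.0478] shift [ 0.   -0.   -0.34] turn [0.02 0.02 0.08] t 33.52 q6 -1.74 open 0.0247 F [-3.2  3.7  2. ]
[-0.09327361  0.03947877]
```

View pics/w18.png

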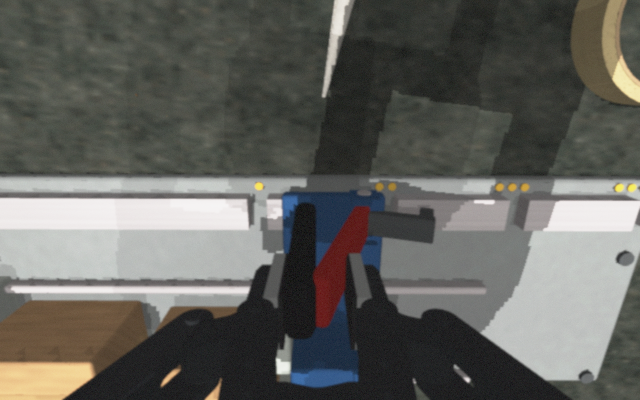

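```bash
python3 -m handwheel '[[0,0,-0.15,0,0,0,1],[0,0,-0.15,0,0,0,1],[0,0,-0.06,0,0,0,1],[0,0,0,0,0,0,1]]'; python3 -c "
from h import *
goal([*jig2w(-.093,.0223),.0475],YAW+np.pi/2)
s=sense();print(w2jig(s['tcp_pos']))
save('wrist','w19.png')"
```

```text
time_s: 34.08
tcp_pos: [0.5081, -0.0275, 0.0478]
tcp_rot: [-1.388, 1.557, 0.276]
ft_force: [-3.3, -1.6, 1.8]
opening: 0.0244
tcp [ 0.5081 -0.0275  0.0478] shift [ 0.01 -0.01  0.03] turn [0.02 0.01 0.08] t 34.08 q6 -1.77 open 0.0244 F [-3.3 -1.6  1.8]
[-0.09337965  0.02098535]
```

View pics/w19.png

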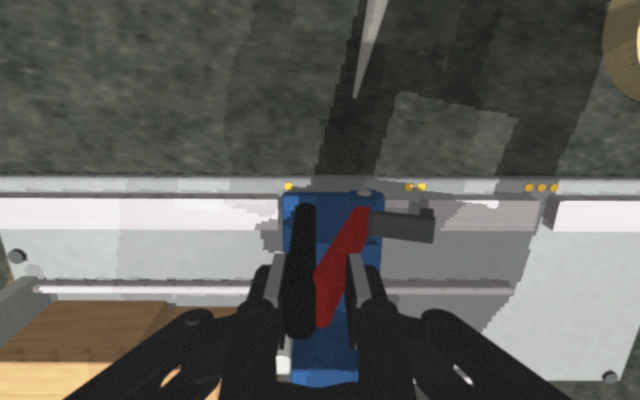

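```bash
python3 -m handwheel '[[0,0,0.03,0,0,0,1],[0,0,0,0,0,0,1],[0,0,0,0,0,0,1]]'; python3 -c "
from h import *
s=sense();print(w2jig(s['tcp_pos']),s['ft_force'])"; python3 -m handwheel '[[0,0,0,0,0,0,0.6],[0,0,0,0,0,0,0.5],[0,0,0,0,0,0,0.4],[0,0,0,0,0,0,0.2],[0,0,0,0,0,0,0.0]]'; python3 -m handwheel '[[0,0,0,0,0,0,0],[0,0,0,0,0,0,0]]'; python3 -c "
from h import *
goal([*jig2w(-.093,.0223),.0475],YAW+np.pi/2)
save('wrist','w20.png')"
```

```text
time_s: 34.5
tcp_pos: [0.508, -0.0259, 0.0478]
tcp_rot: [-1.451, 1.557, 0.214]
ft_force: [-2.0, -0.7, 1.8]
opening: 0.0242
[-0.09336329  0.02259905] [-2.03293634 -0.73430564  1.80925073]
time_s: 35.12
tcp_pos: [0.5083, -0.0255, 0.0476]
tcp_rot: [-1.499, 1.556, 0.167]
ft_force: [-0.5, -0.4, 0.3]
opening: 0.0837
time_s: 35.38
tcp_pos: [0.5085, -0.0258, 0.0478]
tcp_rot: [-1.531, 1.556, 0.135]
ft_force: [-0.5, -0.3, 0.3]
opening: 0.0851
tcp [ 0.5085 -0.0258  0.0478] shift [ 0.01  0.   -0.01] turn [0.03 0.   0.08] t 35.38 q6 -1.77 open 0.0851 F [-0.5 -0.3  0.3]
```

View pics/w20.png

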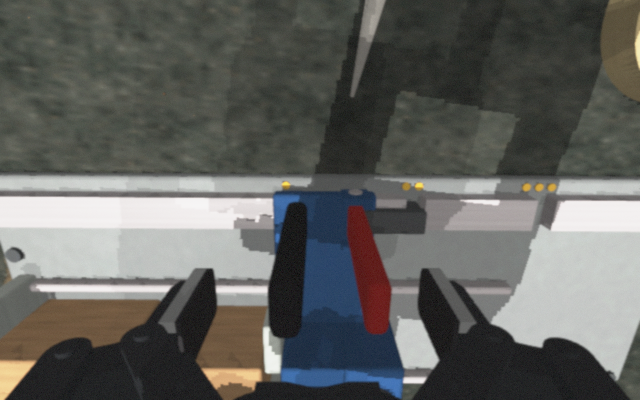

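The lever has sprung back into its let-go position, and the 2-dot notch lines up with the tooth. I'll go up and check the row from above.

```bash
python3 -m handwheel '[[-0.6,0,0,0,0,0,0],[-0.9,0,0,0,0,0,0],[-0.9,0,0,0,0,0,0],[-0.9,0,0,0,0,0,0],[-0.9,0,0,0,0,0,0]]';python3 -m handwheel '[[-0.3,0,0,0,0,0,0],[0,0,0,0,0,0,0],[0,0,0,0,0,0,0]]'; python3 -c "
from h import *
goal([.6017,-.0206,.18],YAW+np.pi/2)
save('wrist','w21.png')"
```

```text
time_s: 36.05
tcp_pos: [0.5037, -0.0262, 0.2602]
tcp_rot: [-1.388, 1.562, 0.278]
ft_force: [0.1, 0.2, -0.0]
opening: 0.0855
time_s: 36.42
tcp_pos: [0.5041, -0.0263, 0.2772]
tcp_rot: [-1.494, 1.559, 0.172]
ft_force: [-0.3, -0.1, -0.6]
opening: 0.0856
tcp [ 0.5041 -0.0263  0.2772] shift [ 1.97 -1.93 -0.07] turn [0.03 0.01 0.07] t 36.42 q6 -1.77 open 0.0856 F [-0.3 -0.1 -0.6]
```

View pics/w21.png

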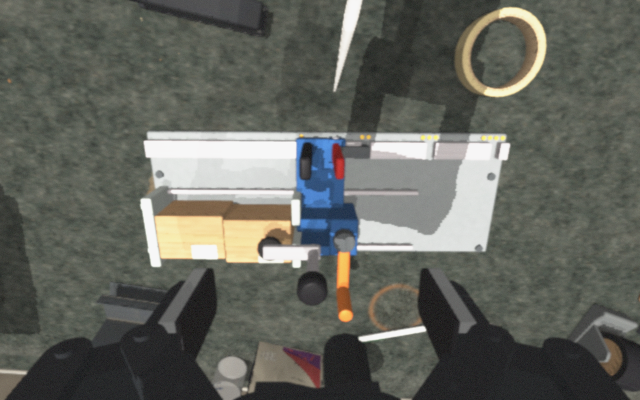

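The row is closed up between the wall and the fence. Carton A is at (190,230), carton B at (257,233), the knob at (312,288) and the handle still points to +x.

```bash
python3 - <<'E'
from h import *
p,d,K,T=load('w21.png'); X=cloud(K,T,d)
cv2.imwrite('pics/w21z.png',cv2.resize(p[125:325,130:370,::-1],None,fx=3.3,fy=3,interpolation=2))
def crop(a,b,z): return ray(K,T,130+(a+.5)/3.3-.5,125+(b+.5)/3-.5,z)
J=lambda q:np.array([w2jig(a) for a in q])
R=np.zeros(d.shape,bool);R[265:312,290:332]=1
q=X[R&(p.max(-1)<70)&(X[...,2]>.17)&(X[...,2]<.2)];print('knob',len(q),((q.min(0)+q.max(0))/2).round(4),np.percentile(q[:,2],90).round(4))
R[:]=0;R[195:275,145:300]=1
m=R&(abs(X[...,2]-.072)<.006)&(p[...,0]>p[...,2]+25); q=J(X[m]);print('cartons y range',np.percentile(q,[0.5,99.5],axis=0).round(4))
m=R&(abs(X[...,2]-.067)<.005)&(p.min(-1)>180)&(np.arange(640)[None]>285);q=J(X[m]);print('fence top',len(q),np.percentile(q,[1,99],axis=0).round(4))
R[:]=0;R[295:325,330:360]=1
q=X[R&(p[...,0]>p[...,2]+80)&(abs(X[...,2]-.135)<.006)];print('post',len(q),((q.min(0)+q.max(0))/2).round(4))
E
```

```text
knob 792 [ 0.5983 -0.0212  0.184 ] 0.1926
cartons y range [[-0.0425 -0.1808]
 [ 0.0394  0.0008]]
fence top 261 [[-0.045  -0.0076]
 [ 0.0424  0.0028]]
post 168 [0.6612 0.0204 0.133 ]
```

View pics/w21z.png

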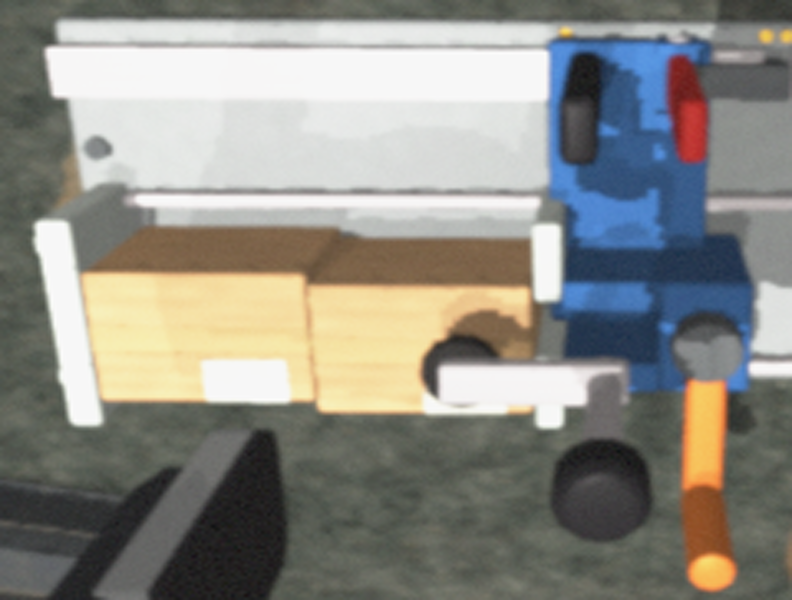

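```bash
python3 - <<'E'
from h import *
p,d,K,T=load('w21.png')
def crop(a,b,z): return w2jig(ray(K,T,130+(a+.5)/3.3-.5,125+(b+.5)/3-.5,z)).round(4)
for n,L in (('A',[(84,272),(304,274),(315,402),(102,401)]),('B',[(308,284),(530,288),(534,412),(318,410)])):
    C=np.array([crop(a,b,.072) for a,b in L]);print(n,C.tolist(),C.mean(0))
print('fence face top', crop(536,298,.067),crop(537,426,.067),'wall top in',crop(75,222,.067),crop(100,420,.067))
E
```

```text
A [[-0.0269, -0.1651], [-0.0265, -0.0873], [0.0295, -0.0879], [0.0294, -0.1665]] [ 0.001375 -0.1267  ]
B [[-0.0223, -0.0863], [-0.021, -0.0074], [0.0337, -0.007], [0.0331, -0.087]] [ 0.005875 -0.046925]
fence face top [-0.0146 -0.0057] [ 0.043  -0.0063] wall top in [-0.0457 -0.1677] [ 0.041 -0.171]
```

Both cartons are within 6 mm of their slots. Next is the foot: grip the knob and press it down.

```bash
python3 -m handwheel '[[0,-0.8,0,0,0,0.1,0],[0.2,-0.8,0,0,0,0,0],[0.2,-0.4,0,0,0,0,0],[0.4,0,0,0,0,0,0],[0,0,0,0,0,0,0]]'; python3 -c "
from h import *
goal([.600,-.021,.121],YAW+np.pi/2)"
```

```text
time_s: 37.1
tcp_pos: [0.6039, -0.0165, 0.2291]
tcp_rot: [1.429, 1.556, 3.095]
ft_force: [-0.2, -0.4, -0.7]
opening: 0.0855
tcp [ 0.6039 -0.0165  0.2291] shift [ 2.16  0.06 -0.09] turn [ 0.03  0.01 -0.08] t 37.1 q6 -1.74 open 0.0855 F [-0.2 -0.4 -0.7]
```

```bash
python3 -m handwheel '[[0.5,0.06,-0.09,0,0,-0.08,0],[0.7,0,0,0,0,0,0],[0.5,0,0,0,0,0,0],[0.2,0,0,0,0,0,0],[0,0,0,0,0,0,0]]'; python3 -c "
from h import *
goal([.600,-.021,.121],YAW+np.pi/2)"
```

```text
time_s: 37.72
tcp_pos: [0.5984, -0.0217, 0.1345]
tcp_rot: [-1.212, 1.567, 0.454]
ft_force: [-0.5, 0.3, 0.5]
opening: 0.0854
tcp [ 0.5984 -0.0217  0.1345] shift [ 0.27 -0.03  0.01] turn [0.03 0.01 0.02] t 37.73 q6 -1.75 open 0.0854 F [-0.5  0.3  0.5]
```

```bash
python3 -m handwheel '[[0.25,-0.03,0,0,0,0,0],[0,0,0,0,0,0,0],[0,0,0,0,0,0,1],[0,0,0,0,0,0,1],[0,0,0,0,0,0,1]]';python3 -m handwheel '[[0,0,0,0,0,0,1],[0,0,0,0,0,0,1],[0,0,0,0,0,0,1]]'; python3 -c "
from h import *
goal([.600,-.021,.121],YAW+np.pi/2)
save('wrist','w22.png')"
```

```text
time_s: 38.35
tcp_pos: [0.6011, -0.0216, 0.1242]
tcp_rot: [-1.473, 1.564, 0.193]
ft_force: [0.2, 0.8, -0.2]
opening: 0.0323
time_s: 38.72
tcp_pos: [0.6011, -0.0215, 0.1243]
tcp_rot: [-1.465, 1.564, 0.2]
ft_force: [-0.1, -0.1, 0.4]
opening: 0.0259
tcp [ 0.6011 -0.0215  0.1243] shift [0.07 0.02 0.01] turn [0.03 0.   0.04] t 38.73 q6 -1.74 open 0.0259 F [-0.1 -0.1  0.4]
```

View pics/w22.png

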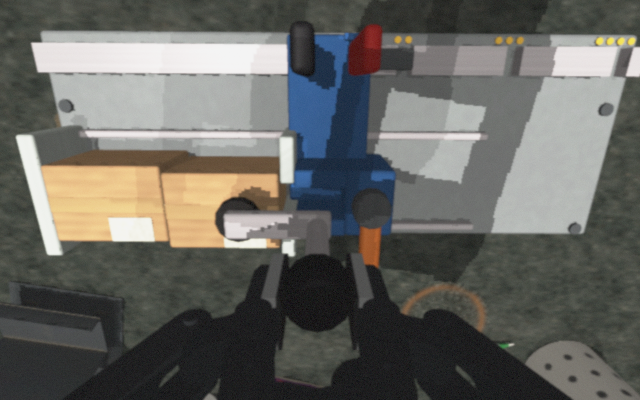

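```bash
python3 -m handwheel '[[0.15,0,0,0,0,0,1],[0.15,0,0,0,0,0,1],[0.1,0,0,0,0,0,1],[0,0,0,0,0,0,1]]'; python3 -c "
from h import *
goal([.6011,-.0215,.0968],YAW+np.pi/2)"
```

```text
time_s: 39.28
tcp_pos: [0.601, -0.0215, 0.1027]
tcp_rot: [-1.457, 1.564, 0.209]
ft_force: [0.3, -1.1, -1.0]
opening: 0.026
tcp [ 0.601  -0.0215  0.1027] shift [ 0.12 -0.    0.  ] turn [0.03 0.   0.04] t 39.27 q6 -1.74 open 0.026 F [ 0.3 -1.1 -1. ]
```

```bash
for i in 1 2 3; do :; done; python3 -m handwheel '[[0.06,0,0,0,0,0,1],[0,0,0,0,0,0,1]]'; python3 -m handwheel '[[0.05,0,0,0,0,0,1],[0,0,0,0,0,0,1]]'
```

```text
time_s: 39.52
tcp_pos: [0.601, -0.0215, 0.0993]
tcp_rot: [-1.451, 1.564, 0.214]
ft_force: [0.2, -0.4, -5.1]
opening: 0.0255
time_s: 39.78
tcp_pos: [0.6012, -0.0214, 0.0976]
tcp_rot: [-1.453, 1.564, 0.212]
ft_force: [-2.3, -0.3, -0.5]
opening: 0.0257
```

```bash
python3 -m handwheel '[[0.04,0,0,0,0,0,1],[0,0,0,0,0,0,1]]'
```

```text
time_s: 40.02
tcp_pos: [0.6012, -0.0214, 0.0976]
tcp_rot: [-1.502, 1.563, 0.164]
ft_force: [-3.1, -1.1, -4.5]
opening: 0.0255
```

```bash
python3 -m handwheel '[[0.08,0,0,0,0,0,1],[0,0,0,0,0,0,1]]'; python3 -m handwheel '[[0.06,0,0,0,0,0,1]]'
```

```text
time_s: 40.28
tcp_pos: [0.6014, -0.0214, 0.0977]
tcp_rot: [-1.547, 1.561, 0.119]
ft_force: [-5.5, -1.1, -5.9]
opening: 0.0257
time_s: 40.4
tcp_pos: [0.6018, -0.0212, 0.0972]
tcp_rot: [-1.54, 1.559, 0.125]
ft_force: [-17.2, 4.7, 38.9]
opening: 0.0254
```

```bash
python3 -m handwheel '[[0,0,0,0,0,0,1],[0,0,0,0,0,0,1]]'; python3 -m handwheel '[[0,0,0,0,0,0,0],[0,0,0,0,0,0,0],[0,0,0,0,0,0,0],[0,0,0,0,0,0,0]]'; python3 -m handwheel '[[-0.6,0,0,0,0,0,0],[-0.9,0,0,0,0,0,0],[-0.9,0,0,0,0,0,0],[-0.5,0,0,0,0,0,0],[0,0,0,0,0,0,0]]'; python3 -c "
from h import *
goal([.6612,.0204,.066],YAW-np.pi/2)
save('wrist','w23.png')"
```

```text
time_s: 40.65
tcp_pos: [0.6013, -0.0214, 0.0976]
tcp_rot: [-1.573, 1.56, 0.093]
ft_force: [-1.4, -0.6, 1.1]
opening: 0.0258
time_s: 41.15
tcp_pos: [0.6017, -0.0213, 0.097]
tcp_rot: [-1.556, 1.559, 0.109]
ft_force: [0.6, -0.1, -0.1]
opening: 0.0851
time_s: 41.78
tcp_pos: [0.5997, -0.0214, 0.2455]
tcp_rot: [-1.532, 1.56, 0.134]
ft_force: [-0.6, -0.5, -0.6]
opening: 0.0855
tcp [ 0.5997 -0.0214  0.2455] shift [ 3.6  -1.27  0.72] turn [0.03 0.   0.06] t 41.77 q6 -1.74 open 0.0855 F [-0.6 -0.5 -0.6]
```

View pics/w23.png

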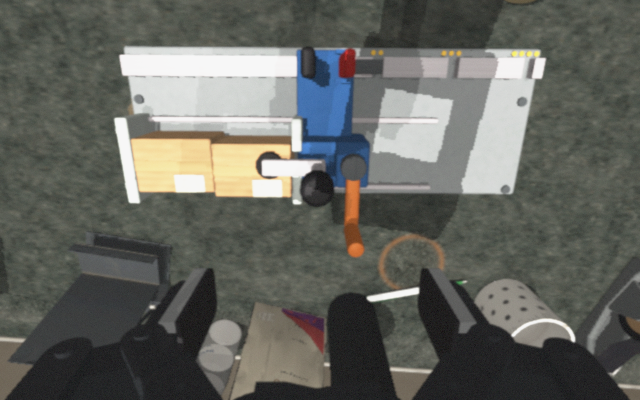

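```bash
python3 - <<'E'
from h import *
p,d,K,T=load('top0.png'); X=cloud(K,T,d)
R=np.zeros(d.shape,bool);R[60:120,305:335]=1
q=X[R&(X[...,2]>.03)&(X[...,0]<.95)];print('bottle',np.percentile(q,[2,50,98],axis=0).round(3))
for a in np.arange(.05,.35,.05):
    w=q[abs(q[:,2]-a)<.025]; 
    if len(w): print(a,len(w),w.min(0).round(3),w.max(0).round(3))
p,d,K,T=load('w23.png'); X=cloud(K,T,d)
R=np.zeros(d.shape,bool);R[290:400,325:385]=1
q=X[R&(p.max(-1)<60)];print('bottle wrist',np.percentile(q,[2,50,98],axis=0).round(3))
R[:]=0;R[165:212,295:338]=1
q=X[R&(p.max(-1)<80)&(X[...,2]>.12)];print('knob',len(q),((q.min(0)+q.max(0))/2).round(4),np.percentile(q[:,2],[50,90,97]).round(4))
R[:]=0;R[235:262,335:370]=1
q=X[R&(p[...,0]>p[...,2]+60)&(abs(X[...,2]-.135)<.006)];print('post',len(q),((q.min(0)+q.max(0))/2).round(4))
p2,d2=save('scene','s23.png'); cv2.imwrite('pics/s23z.png',cv2.resize(p2[120:300,240:440,::-1],None,fx=3.3,fy=3.3,interpolation=2))
E
```

```text
bottle [[0.79  0.004 0.038]
 [0.815 0.045 0.136]
 [0.922 0.096 0.242]]
0.05 221 [ 0.787 -0.     0.031] [0.925 0.102 0.075]
0.1 340 [0.788 0.002 0.075] [0.924 0.101 0.125]
0.15000000000000002 300 [0.788 0.003 0.125] [0.923 0.099 0.174]
0.2 179 [0.791 0.017 0.175] [0.835 0.078 0.225]
0.25 232 [0.798 0.024 0.225] [0.848 0.071 0.247]
bottle wrist [[ 0.588 -0.018 -0.001]
 [ 0.794  0.036  0.104]
 [ 0.825  0.089  0.36 ]]
knob 929 [ 0.5658 -0.0207  0.2856] [0.1635 0.1647 0.1651]
post 222 [0.6609 0.0203 0.1325]
```

View pics/s23z.png

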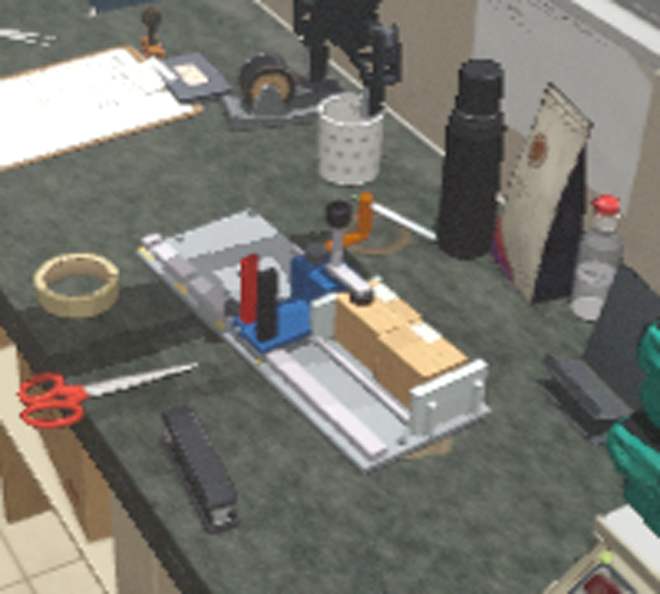

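The knob top is at 165 mm, which puts the foot at about 0.032 (resting on the carton). For shutting the clamp I'll keep the wrist camera on the robot's side, because the thermos stands behind the handle. I'll work out the arc rows for that.

```bash
python3 - <<'E'
import numpy as np
for k in range(10):
    a,b=np.radians(90-10*k),np.radians(80-10*k)
    P=lambda t:np.array([65*np.sin(t),65*np.cos(t)])
    dlt=(P(b)-P(a))/50; ps=np.radians(90+5*k)
    z=np.array([np.cos(ps),np.sin(ps)]);y=np.array([-np.sin(ps),np.cos(ps)])
    print(k,'dy',(dlt@y).round(3),'dz',(dlt@z).round(3))
E
python3 -m handwheel '[[0,-0.6,0.36,0,0,0,0],[0,-0.6,0.36,0,0,0.05,0],[0.5,0,0,0,0,0,0],[0.5,0,0,0,0,0,0],[0,0,0,0,0,0,0]]'; python3 -c "
from h import *
goal([.661,.0203,.066],YAW+np.pi/2)"
```

```text
0 dy 0.02 dz 0.226
1 dy 0.039 dz 0.223
2 dy 0.059 dz 0.219
3 dy 0.078 dz 0.213
4 dy 0.096 dz 0.205
5 dy 0.113 dz 0.196
6 dy 0.13 dz 0.186
7 dy 0.146 dz 0.174
8 dy 0.16 dz 0.16
9 dy 0.174 dz 0.146
time_s: 42.5
tcp_pos: [0.6546, 0.0215, 0.1832]
tcp_rot: [1.41, 1.559, 3.075]
ft_force: [0.2, -0.7, -0.1]
opening: 0.0851
tcp [0.6546 0.0215 0.1832] shift [ 2.34 -0.15 -0.04] turn [ 0.03  0.01 -0.07] t 42.5 q6 -1.67 open 0.0851 F [ 0.2 -0.7 -0.1]
```

```bash
python3 -m handwheel '[[0.5,-0.12,-0.03,0,0,-0.05,0],[0.7,0,0,0,0,0,0],[0.6,0,0,0,0,0,0],[0.3,0,0,0,0,0,0],[0,0,0,0,0,0,0]]'; python3 -c "
from h import *
goal([.661,.0203,.066],YAW+np.pi/2)"
```

```text
time_s: 43.12
tcp_pos: [0.6608, 0.0203, 0.0777]
tcp_rot: [0.7, 1.569, 2.364]
ft_force: [-0.1, 0.1, 0.3]
opening: 0.0855
tcp [0.6608 0.0203 0.0777] shift [ 0.23 -0.   -0.  ] turn [ 0.02  0.01 -0.01] t 43.12 q6 -1.67 open 0.0855 F [-0.1  0.1  0.3]
```

```bash
python3 -m handwheel '[[0.22,0,0,0,0,0,0],[0,0,0,0,0,0,1],[0,0,0,0,0,0,1],[0,0,0,0,0,0,1],[0,0,0,0,0,0,1]]';python3 -m handwheel '[[0,0,0,0,0,0,1],[0,0,0,0,0,0,1],[0,0,0,0,0,0,1]]'; python3 -c "
from h import *
goal([.661,.0203,.066],YAW+np.pi/2)
s=sense();print(w2jig(s['tcp_pos']))
save('wrist','w24.png')"
```

```text
time_s: 43.75
tcp_pos: [0.6624, 0.0203, 0.07]
tcp_rot: [-1.217, 1.567, 0.447]
ft_force: [-0.6, -0.3, 2.2]
opening: 0.0142
time_s: 44.12
tcp_pos: [0.6624, 0.0203, 0.0701]
tcp_rot: [-1.218, 1.567, 0.447]
ft_force: [-1.0, 0.7, -0.6]
opening: 0.0143
tcp [0.6624 0.0203 0.0701] shift [0.08 0.03 0.  ] turn [0.02 0.01 0.02] t 44.12 q6 -1.67 open 0.0143 F [-1.   0.7 -0.6]
[0.06456031 0.05472761]
```

View pics/w24.png

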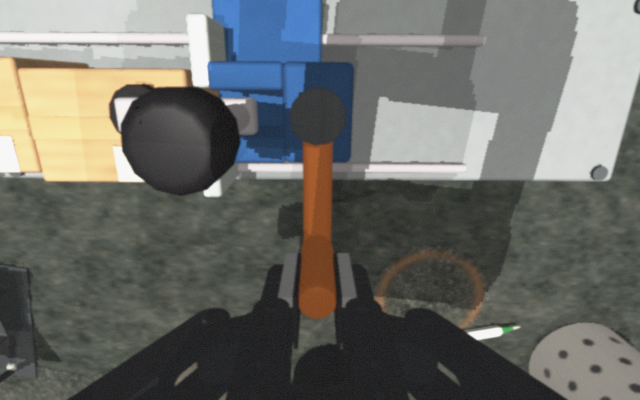

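The post is gripped. Swinging the handle shut.

```bash
python3 -m handwheel '[[0,0.02,0.22,-0.5,0,0,1],[0,0.04,0.22,-0.5,0,0,1],[0,0.06,0.22,-0.5,0,0,1]]'; python3 -c "
from h import *
t=np.radians(60); goal([*jig2w(.065*np.sin(t),.056+.065*np.cos(t)),.07],YAW+np.pi/2+np.radians(15))
s=sense();print(w2jig(s['tcp_pos'])-[0,.056])"
```

```text
time_s: 44.55
tcp_pos: [0.6547, 0.0501, 0.0707]
tcp_rot: [-1.996, 1.557, -0.063]
ft_force: [20.8, -4.3, -10.0]
opening: 0.0141
tcp [0.6547 0.0501 0.0707] shift [0.01 0.05 0.08] turn [ 0.06 -0.03  0.07] t 44.55 q6 -1.89 open 0.0141 F [ 20.8  -4.3 -10. ]
[0.05960846 0.02913212]
```

```bash
python3 -m handwheel '[[0,0.03,0.22,-0.5,0,0,1],[0,0.06,0.2,-0.5,0,0,1],[0,0.08,0.2,-0.5,0,0,1]]'; python3 -c "
from h import *
t=np.radians(30); goal([*jig2w(.065*np.sin(t),.056+.065*np.cos(t)),.07],YAW+np.pi/2+np.radians(30))
s=sense();print(w2jig(s['tcp_pos'])-[0,.056])"
```

```text
time_s: 44.92
tcp_pos: [0.6362, 0.0739, 0.0702]
tcp_rot: [-2.324, 1.55, -0.12]
ft_force: [14.2, -4.7, -4.6]
opening: 0.0139
tcp [0.6362 0.0739 0.0702] shift [-0.    0.17  0.14] turn [ 0.11 -0.08  0.09] t 44.92 q6 -2.13 open 0.0139 F [14.2 -4.7 -4.6]
[0.04333823 0.05442483]
```

```bash
python3 -m handwheel '[[0,0.13,0.17,-0.5,0,0,1],[0,0.15,0.17,-0.5,0,0,1]]'; python3 -c "
from h import *
for t in (10,0):
    t=np.radians(t); goal([*jig2w(.065*np.sin(t),.056+.065*np.cos(t)),.07],YAW+np.pi/2+np.radians(40))
s=sense();print(w2jig(s['tcp_pos'])-[0,.056])"
```

```text
time_s: 45.18
tcp_pos: [0.617, 0.0803, 0.0704]
tcp_rot: [-2.354, 1.543, 0.032]
ft_force: [16.3, 13.5, -3.7]
opening: 0.0139
tcp [0.617  0.0803 0.0704] shift [0.   0.18 0.2 ] turn [ 0.16 -0.11  0.11] t 45.17 q6 -2.3 open 0.0139 F [16.3 13.5 -3.7]
tcp [0.617  0.0803 0.0704] shift [-0.    0.34  0.36] turn [ 0.16 -0.11  0.11] t 45.17 q6 -2.3 open 0.0139 F [16.3 13.5 -3.7]
[0.02472574 0.06256603]
```

```bash
python3 -m handwheel '[[0,0.18,0.18,-0.3,0,0,1],[0,0.2,0.18,-0.3,0,0,1]]'; python3 -c "
from h import *
for t in (0,-3):
    t=np.radians(t); goal([*jig2w(.065*np.sin(t),.056+.065*np.cos(t)),.07],YAW+np.pi/2+np.radians(40))
s=sense();print(w2jig(s['tcp_pos'])-[0,.056])"
```

```text
time_s: 45.42
tcp_pos: [0.5915, 0.0811, 0.0701]
tcp_rot: [-2.302, 1.539, 0.195]
ft_force: [24.0, -0.8, 1.0]
opening: 0.014
tcp [0.5915 0.0811 0.0701] shift [ 0.    0.   -0.02] turn [ 0.79 -0.11  0.14] t 45.42 q6 -2.41 open 0.014 F [24.  -0.8  1. ]
tcp [0.5915 0.0811 0.0701] shift [0.   0.05 0.03] turn [ 0.79 -0.11  0.14] t 45.42 q6 -2.41 open 0.014 F [24.  -0.8  1. ]
[-0.00052146  0.0656882 ]
```

```bash
python3 -m handwheel '[[0,0,0,0,0,0,1],[0,0,0,0,0,0,1]]'; python3 -m handwheel '[[0,0,0,0,0,0,0],[0,0,0,0,0,0,0],[0,0,0,0,0,0,0],[0,0,0,0,0,0,0]]'; python3 -m handwheel '[[-0.5,0,0,0,0,0,0],[-0.9,0,0,0,0,0,0],[-0.9,0,0,0,0,0,0],[-0.9,0,0,0,0,0,0],[-0.9,0,0,0,0,0,0]]';python3 -m handwheel '[[0,0,0,0,0,0,0],[0,0,0,0,0,0,0],[0,0,0,0,0,0,0]]'; python3 -c "
from h import *
goal([.5,.08,.3],YAW+np.pi/2)
save('wrist','w25.png')"
```

```text
time_s: 45.68
tcp_pos: [0.5925, 0.0814, 0.0704]
tcp_rot: [-2.316, 1.535, 0.182]
ft_force: [4.9, -0.7, -3.5]
opening: 0.0142
time_s: 46.18
tcp_pos: [0.5925, 0.0815, 0.0706]
tcp_rot: [-2.313, 1.535, 0.185]
ft_force: [-0.2, 0.2, 0.2]
opening: 0.0842
time_s: 46.8
tcp_pos: [0.5837, 0.0799, 0.2773]
tcp_rot: [-2.287, 1.542, 0.211]
ft_force: [0.6, 0.4, -0.6]
opening: 0.0852
time_s: 47.18
tcp_pos: [0.5842, 0.08, 0.2797]
tcp_rot: [-2.302, 1.538, 0.196]
ft_force: [-0.7, -1.0, -1.1]
opening: 0.0855
tcp [0.5842 0.08   0.2797] shift [-0.46  1.    1.34] turn [ 4.8  -0.06  0.18] t 47.17 q6 -2.41 open 0.0855 F [-0.7 -1.  -1.1]
```

View pics/w25.png

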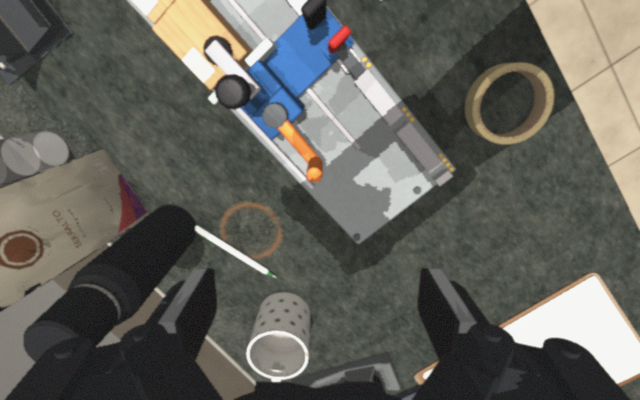

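The handle now lies along the jig. I'll turn back and move off to a viewing position for the final checks.

```bash
python3 -m handwheel '[[-0.2,0.2,0.2,1,0,0,0],[-0.2,0.2,0.2,1,0,0,0],[-0.2,0.3,0,1,0,0,0],[0,0.4,-0.3,1,0,0,0],[0,0.4,-0.6,0.8,0,0.1,0]]';python3 -m handwheel '[[0,0,-0.5,0,0,0,0],[0,0,0,0,0,0,0],[0,0,0,0,0,0,0],[0,0,0,0,0,0,0]]'; python3 -c "
from h import *
goal([.5,-.03,.3],YAW+np.pi/2)
save('wrist','w26.png')
p2,d2=save('top','t26.png'); cv2.imwrite('pics/t26z.png',cv2.resize(p2[140:265,180:460,::-1],None,fx=2.85,fy=2.85,interpolation=2))
p2,d2=save('scene','s26.png'); cv2.imwrite('pics/s26z.png',cv2.resize(p2[120:300,240:440,::-1],None,fx=3.3,fy=3.3,interpolation=2))"
```

```text
time_s: 47.85
tcp_pos: [0.5139, 0.0152, 0.3023]
tcp_rot: [-1.078, 1.564, 0.559]
ft_force: [-0.0, -0.5, -0.1]
opening: 0.0854
time_s: 48.35
tcp_pos: [0.5145, -0.0107, 0.2999]
tcp_rot: [-0.584, 1.566, 1.05]
ft_force: [0.7, -0.2, 0.3]
opening: 0.0854
tcp [ 0.5145 -0.0107  0.2999] shift [-0.    0.31 -0.37] turn [-0.16  0.02  0.01] t 48.35 q6 -1.71 open 0.0854 F [ 0.7 -0.2  0.3]
```

View pics/w26.png

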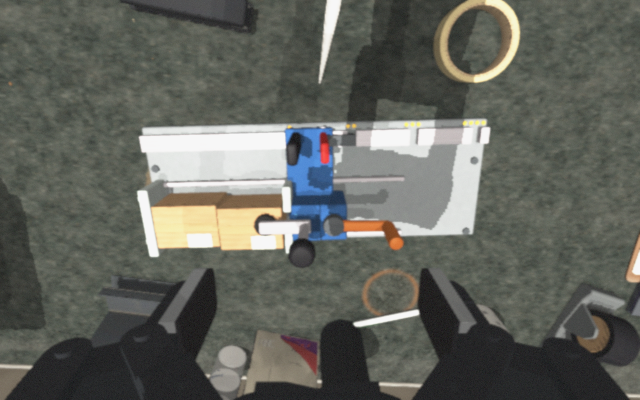

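View pics/s26z.png

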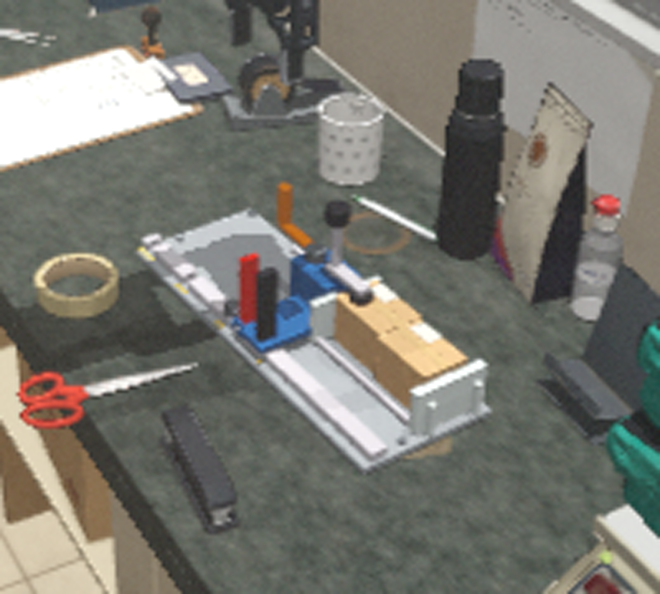

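The handle points along jig +y (pivot (335,226), post (396,242)), the foot pad is on carton B, and the stapler and tape roll haven't moved. I'll put numbers on all of it.

```bash
python3 - <<'E'
from h import *
p,d,K,T=load('w26.png'); X=cloud(K,T,d)
R=np.zeros(d.shape,bool)
R[230:256,382:410]=1
q=X[R&(p[...,0]>p[...,2]+50)&(abs(X[...,2]-.135)<.007)];post=(q.min(0)+q.max(0))/2;print('post',len(q),post.round(4),w2jig(post).round(4))
R[:]=0;R[216:238,324:347]=1
q=X[R&(abs(X[...,2]-.092)<.008)&(p.max(-1)-p.min(-1)<25)];pv=(q.min(0)+q.max(0))/2;print('pivot',len(q),pv.round(4),w2jig(pv).round(4))
dd=w2jig(post)-w2jig(pv);print('clamp angle',np.arctan2(dd[0],dd[1]),np.linalg.norm(dd))
R[:]=0;R[236:270,286:318]=1
q=X[R&(p.max(-1)<80)&(X[...,2]>.14)&(X[...,2]<.2)];print('knob top',np.percentile(q[:,2],[50,90,97]).round(4))
m=np.zeros(d.shape,bool);m[190:260,150:286]=(abs(X[190:260,150:286,2]-.072)<.004)
for n,(u0,u1) in {'A':(150,216),'B':(219,285)}.items():
    mm=m.copy();mm[:,:u0]=0;mm[:,u1:]=0
    q=np.array([w2jig(a) for a in X[mm]]);print(n,len(q),np.percentile(q,[1,99],axis=0).round(4).tolist())
cv2.imwrite('pics/w26z.png',cv2.resize(p[115:275,130:420,::-1],None,fx=2.75,fy=2.75,interpolation=2))
# stapler & roll compare top
a=load('top0.png')[0];b=load('t26.png')[0]
for nm,(u0,v0,u1,v1) in {'stapler':(350,235,410,268),'roll':(248,215,295,258)}.items():
    print(nm,cv2.phaseCorrelate(cv2.cvtColor(a[v0:v1,u0:u1],7).astype(np.float32),cv2.cvtColor(b[v0:v1,u0:u1],7).astype(np.float32)))
E
```

```text
post 182 [0.5931 0.08   0.1326] [0.0009 0.1204]
pivot 309 [0.5963 0.0156 0.0878] [-0.0017  0.056 ]
clamp angle 0.04085324251134271 0.06447704741417812
knob top [0.1644 0.1659 0.1664]
A 2622 [[-0.0264, -0.1673], [0.0285, -0.0899]]
B 2157 [[-0.0216, -0.0863], [0.0332, -0.0083]]
stapler ((0.02747642397265082, -0.013856266223523761), 0.9535615483919779)
roll ((0.14894026984520536, 0.49902563969608593), 0.9059265529667889)
```

View pics/w26z.png

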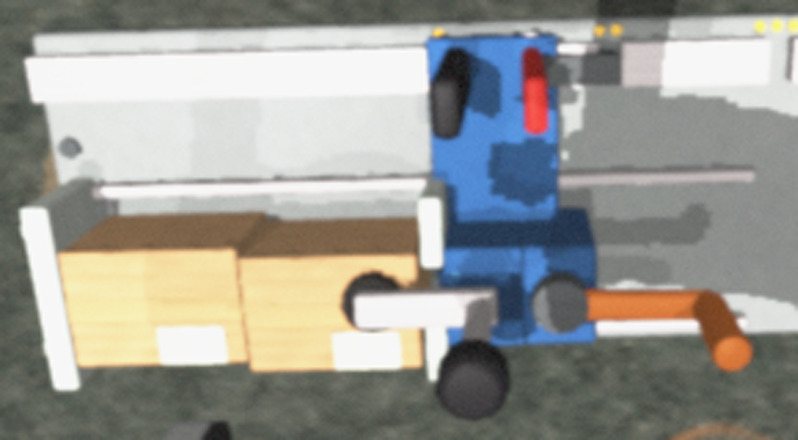

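```bash
python3 -c "
from plant import order,sense
print(order.sign_off()); print(sense()['time_s'])"
```

```text
the job is handed in; nothing more can be done
None
the job is handed in; nothing more can be done
```

The job is handed in, at about 48.5 s of the 210 s allowed. The sign-off reports no verdict. Two cartons were present. I opened the clamp, raised the foot and stood both cartons in the lane. Then I squeezed the lever, slid the fence to the 2-carton notch, let the lever spring back, pressed the foot down and swung the clamp shut.

**Last checks, in the jig frame:**

| Item | Measured | Target |
|---|---|---|
| Carton A | x ≈ 1 mm, y ≈ −129 mm | slot1 at y −127 mm |
| Carton B | x ≈ 6 mm, y ≈ −47 mm | slot2 at y −47 mm, x within 13 mm |
| Fence | about 0.160 m | 0.160 m |
| Lever | let go, judged by eye in the pictures | tooth in the notch |
| Foot | about 0.0315 m, ±1 mm | 0.032 m (above 0.0295 m) |
| Clamp | about 0.04 rad | below 0.2 rad |

The foot also stopped firmly on carton B when I pressed it down (about 39 N upward at the tool for a moment). The stapler and tape roll look unmoved, and at hand-in the gripper was well clear of everything.

**What failed or disagreed on the way:**
- **Missed grasp:** the first grasp of the clamp post closed on nothing, because the real fingertips sit about 40 mm higher than the reported TCP. I allowed for that afterwards.
- **Top camera:** it read about 6 mm off from the wrist camera, so I used the wrist camera.
- **Carton B:** it was knocked about 3 cm along the lane after I placed it, and the fence pushed it back into the row. Its x still sits 6 mm off centre.

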